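Put the autosampler kit away in its trays

TASK

Put the sampler kit away: gently lay the spatula and the brush flat in the white trays shaped for them, each right down on the tray floor with its wide end in the wide part of the compartment, and slide the aluminium rack plate along the bench, without lifting it, into the white three-sided bay until it is fully home against the back stop. The spatula lies on the plate and the brush in the bay, so clear those first, and do not shift or tip the vials, the beaker or the bottle.

Things in the scene. Friction and masses are not known exactly. Their poses are not given: they have to be found in the camera images.
- plate: Rack locking plate, aluminium, 150 (its x) x 110 (its y) x 10 mm, symmetric, flat on the bench, 0.27 kg. In its middle a through window 66 mm long (x) by 36 mm wide (y), into which fingertips can reach to drag it; a row of four dark round marks (not holes) on each side of the window. Origin: centre of the underside.
- bay: Fixed white U-shaped bay, no floor but the bench. Its x points out of its mouth. Origin, at bench level: where the plate's origin must come, plate's x along the bay's x (either way round). Walls 14 mm high, 8 thick: back stop's inner face at x = -75 mm; side walls' inner faces at y = +-59 mm, up to x = 40 mm; then flared lead-in walls run outward to about x = 72, y = +-94 mm.
- spatula: Steel spatula, 170 mm long, lying flat, at first on the plate. Origin: underside, mid-length, on the centre line; z up. Handle from x = -85 to 25 mm, 14 mm wide, 10 thick; flat blade from x = 25 to 85 mm, 26 mm wide, 4 thick; undersides level. Centre of mass x = -6 mm; grip the handle near x = -14 mm. 0.08 kg.
- brush: Wooden flat brush, 160 mm long, lying flat, at first in the bay. Origin: underside, mid-length, on the centre line; z up. Handle from x = -80 to 25 mm, 16 mm wide, 12 thick; metal ferrule 40 wide, 14 thick, x = 25 to 45 mm; grey bristles 36 wide, 12 thick, to x = 80 mm. Centre of mass near x = 0; grip the handle near x = -14 mm. 0.06 kg.
- spatula_tray: Fixed white tray, one keyed compartment for the spatula. Origin: centre of its underside; compartment floor 4 mm up, walls up to 16 mm. Compartment from x = -90 to 90 mm: handle part (-x) 22 mm wide, head part (+x of a shoulder at x = 12 to 18 mm) 36 wide. Side walls cut away from x = -50 to 12 mm for the fingers. Spatula's origin and x must come over the tray's origin and x.
- brush_tray: Fixed white tray, one keyed compartment for the brush. Origin: centre of its underside; compartment floor 4 mm up, walls up to 16 mm. Compartment from x = -85 to 85 mm: handle part (-x) 24 mm wide, head part (+x of a shoulder at x = 12 to 18 mm) 48 wide. Side walls cut away from x = -50 to 12 mm for the fingers. Brush's origin and x must come over the tray's origin and x.
- vial1: small clear capped vial, 26 mm across and 50 mm tall, standing on the bench; origin at the centre of its underside. A bystander: leave it alone. Beside the bay's mouth.
- vial2: small clear capped vial, 26 mm across and 50 mm tall, standing on the bench; origin at the centre of its underside. A bystander: leave it alone. Beside the bay's mouth, other side.
- vial3: small clear capped vial, 26 mm across and 50 mm tall, standing on the bench; origin at the centre of its underside. A bystander: leave it alone. On the robot's side of the plate.
- vial4: small clear capped vial, 26 mm across and 50 mm tall, standing on the bench; origin at the centre of its underside. A bystander: leave it alone. Beyond the trays.
- beaker: glass beaker, 70 mm across, 85 mm tall, standing on the bench beyond the plate; origin at the centre of its underside. A bystander: leave it alone.
- reagent: glass reagent bottle with blue cap, 86 mm across, 190 mm tall, on the bench beyond the plate; origin at the centre of its underside. A bystander: leave it alone.
Mind the look-alikes: they are no part of the job. What is meant by the spatula is not green, and is the larger of those in its own colour.

How it is judged:
By the outcome, as a careful person would: the job done as asked, in the order asked, and still so for the second after the job is handed in, with the robot touching nothing.
It also fails if it takes over 69 s, if anything falls off the work surface, if the arm or the gripper's body presses on something with over 40 N, if the wrist force passes 120 N, or if a joint passes its speed limit or range.

ROBOT

A 6-joint arm with a two-finger parallel gripper is mounted at the origin on the work surface. World frame = base frame: x ahead of the robot, y to its left, z up, the work surface at z = 0. Lengths are in m, angles in rad, forces in N, time in s.
With the tool pointing down it reaches from about 0.4 to 0.925 m from the base axis. Payload 12.5 kg.
Tool frame: the origin (TCP) lies on the centre line of the jaws, within the pads' length; the fingertips stand 19 mm ahead of it and the grasp point (between the pads) is the TCP; z points along the fingers, y is the line along which they close (so a half turn about z gives the same grasp; the last joint's range is limited). The gripper opens to 95 mm and grips with 3 to 60 N. Pads are 20 mm wide; open, the fingers measure 119 mm over their backs; the gripper's body (75 mm by 180 mm) begins 59 mm behind the grasp point.
Start: joints at [-1.248, 0.491, 1.559, -0, 1.092, -0.106], TCP at [0.26, -0.568, 0.213] pointing down, gripper open.
Joint ranges: [-3.1, 3.1], [-0.84, 2.19], [0.05, 2.79], [-1.13, 4.28], [0.06, 2.93], [-2.69, 2.69]. Speed limits (rad/s): [2.22, 2.22, 2.79, 3.14, 3.14, 3.14].

INTERFACE

Orientations are given as a rotation vector (axis times angle).
In Python, from rig import arm gives the robot as it stands. The module is installed in compiled form; this text tells all that it offers.
- The arm moves only by the tool send_rows, never from a script. Its argument "rows" is a list of rows, each an object with "xyz": the shift along the world's x, y, z each as a share of 0.025 m, from -1 to 1, a list of three; "twist": the turn about the world's z as a share of 30 degrees, from -1 to 1; "gripper": the opening, from -1 (shut) to 1 (fully open). In form: [{"xyz": [dx, dy, dz], "twist": twist, "gripper": gripper}, ...]. A call has 1 to 20 rows; each row shifts and turns the commanded pose from where the row before left it; what a row does not reach is not made up. A row lasts 1/10 s, in which the tool goes at most 50 mm and 8.59 degrees, less where a joint would pass 70% of its speed; a pose out of reach is approached as far as the arm can. A call with a number of a shift or a turn outside -1 to 1 is refused whole. A call with a gripper value outside its range is refused whole. The fingers move at their own pace and stop on an object; "squeeze" is the grip in N (left out, the last holds). Time passes only in rows, so rows that do not move let the fingers close. It gives the time, the measured TCP pose, the force, the opening and the grip force at its end, in the units of the state.
- arm.observe(): the state, without advancing time (a new reading comes with each control period).
- arm.grab_frame(name): name is "scene" or "top" or "wrist"; returns a dict with "pixels" (400x640x3 uint8, red, green, blue), "z_map" (400x640 float32, m along the optical axis (not along the pixel's ray), 0 where there is no reading), "vfov" (degrees; the focal length in pixels is half the picture's height over the tangent of half this angle, whatever the lens; pixels are square), "cx", "cy" (the principal point, pixels), "rvec" (rotation vector, rad) and "tvec" (3), from world to camera coordinates, as OpenCV has them. Camera axes: x right, y down, z forward; pixel columns grow to the right and rows downward; lengths in m; the calibration is good to about 2 mm. A picture is of the moment at which its call begins.
- arm.finish_job(): hands the job in; it is judged then, once.
The state is a dict: "clock": time; "joint_pos": joint angles; "joint_vel": joint speeds; "effort": joint torques, N m; "tcp_pos": TCP position; "tool_rot": TCP orientation; "force": force on the tool from outside, world axes, zero at the start; "torque": the same for the moment, N m; "opening": finger opening in m; "grasp_force": force on a finger pad.
Only numpy, scipy, OpenCV 4.12 (cv2) and the standard library are available. Lean on these libraries where they do the work, as an engineer would, in place of code of your own. Each camera call takes 0.05 s, during which the arm holds its last target. There are 200 camera calls.

## Working session

There is one attempt and no reset: what is moved stays moved. The work goes in short steps, Python scripts to look and compute and a tool call to move; the robot and the scene stay as the last step left them, time stands still between calls to the robot, and variables do not carry over. Pictures are saved under pics/ and viewed, at most 10 in all, crops included, and the job is handed in when it is done.

Besides the shell and the picture viewer there is one more tool, called after ">>>" in YAML: its name, and indented under it one key for each argument. send_rows: Moves the arm, as the interface text tells. Shift numbers are shares of 0.025 m and turn numbers shares of 30 degrees, none past 1 either way. Its arguments: {"type":"object","properties":{"rows":{"type":"array"},"squeeze":{"type":"number"}},"required":["rows"]}

```bash
mkdir -p pics
cat > h.py <<'E'
import numpy as np,cv2
from rig import arm
def grab(n):
    f=arm.grab_frame(n); np.savez(f'{n}.npz',**f); return f
def load(n): return dict(np.load(f'{n}.npz'))
def world(f):
    z=f['z_map'].astype(float);h,w=z.shape;F=h/2/np.tan(np.radians(float(f['vfov']))/2)
    u,v=np.meshgrid(np.arange(w),np.arange(h))
    P=np.stack([(u-f['cx'])/F*z,(v-f['cy'])/F*z,z],-1)
    R=cv2.Rodrigues(np.array(f['rvec'],float))[0]
    W=(P-np.array(f['tvec'],float).ravel())@R
    W[z==0]=np.nan
    return W
def save(f,name): cv2.imwrite(f'pics/{name}.png',f['pixels'][...,::-1])
E
python3 - <<'E'
from h import *
for n in ('top','scene'):
    f=grab(n);save(f,n+'0');W=world(f);print(n,f['vfov'],f['cx'],f['cy'],W[200,320],W[30,30],W[370,600])
print(arm.observe())
E
```

```text
top 46.33504915612191 314.5608628651294 195.75562830226926 [0.53503735 0.05591599 0.00965248] [ 1.22105571  1.153456   -0.53003009] [ 0.33555951 -0.19792791  0.74407908]
scene 50.07039831394511 310.24901461268314 200.15806955709678 [ 0.48962808  0.03152337 -0.00065926] [ 0.65135899 -1.83652049 -0.17518308] [ 0.39186571  0.73510108 -0.0011512 ]
{'clock': 0.1, 'joint_pos': array([-1.24761362e+00,  4.91465164e-01,  1.55938337e+00, -4.41646192e-06,
        1.09165824e+00, -1.05622398e-01]), 'joint_vel': array([-0.00014728, -0.00280428, -0.00156165,  0.00040588,  0.00159704,
        0.00060036]), 'effort': array([ 4.45421843e-03, -6.13623476e+01, -2.58605182e+01,  6.94546499e-02,
        4.70170460e-02, -7.95373921e-05]), 'tcp_pos': array([ 0.25980718, -0.56821723,  0.21204314]), 'tool_rot': array([-3.06877358e+00, -6.68226739e-01,  1.61960781e-04]), 'force': array([0.07370842, 0.98741589, 0.22032418]), 'torque': array([0.00188401, 0.02140969, 0.0168326 ]), 'grasp_force': 0.0, 'opening': 0.09496577393729279}
```

View pics/top0.png

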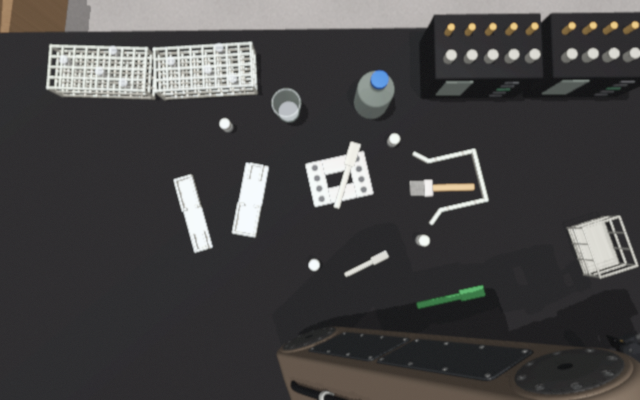

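View pics/scene0.png

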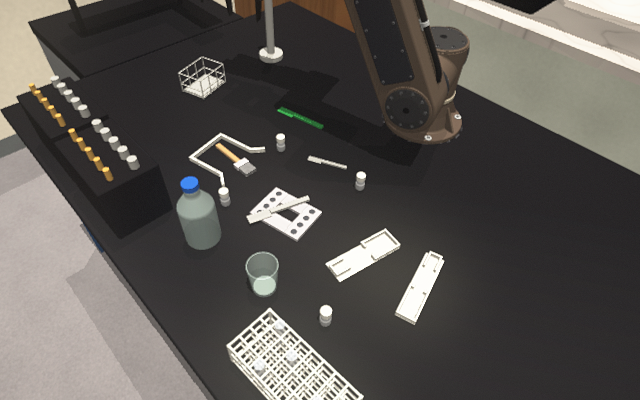

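The top view shows the trays at (193,213) and (250,200), the plate with the steel spatula at (340,178), the brush at (442,187) in the bay at (455,185), and vials at (225,125), (394,139), (424,240) and (314,265). The small spatula at (367,263) and the green one at (450,297) are look-alikes.

Run:
```python
from h import *
f=load('top');W=world(f)
m=((W[...,2]>0.003)&(W[...,2]<0.25)).astype(np.uint8)
m[:, :160]=0;m[:,510:]=0;m[310:]=0;m[:60]=0
n,l,s,c=cv2.connectedComponentsWithStats(m)
for i in range(1,n):
    if s[i,4]<40: continue
    p=W[l==i]; r=cv2.minAreaRect(p[:,:2].astype(np.float32))
    print(s[i,4],c[i].round(),np.round(r[0],4),np.round(r[1],3),round(r[2],1),'z',np.percentile(p[:,2],[5,50,95]).round(4))
im=cv2.resize(f['pixels'][100:290,165:505],None,fx=2.35,fy=2.35,interpolation=cv2.INTER_CUBIC)
cv2.imwrite('pics/top1.png',im[...,::-1])
```

```text
2918 [207.  78.] [0.8469 0.3398] [0.249 0.105] 89.4 z [0.0043 0.04   0.0847]
3431 [464.  79.] [ 0.806  -0.2992] [0.247 0.093] 69.0 z [0.0171 0.137  0.1627]
1501 [373.  94.] [ 0.8043 -0.0823] [0.095 0.129] 73.7 z [0.0153 0.1299 0.1909]
718 [286. 104.] [0.7797 0.1375] [0.1   0.078] 15.2 z [0.0037 0.0423 0.0862]
146 [226. 125.] [0.724  0.2993] [0.032 0.044] 8.9 z [0.0035 0.0474 0.0526]
129 [393. 140.] [ 0.6878 -0.1298] [0.029 0.038] 54.0 z [0.0047 0.0481 0.0529]
2524 [340. 177.] [0.59   0.0064] [0.142 0.176] 24.6 z [0.0062 0.0111 0.02  ]
767 [458. 180.] [ 0.5786 -0.2745] [0.185 0.165] 11.0 z [0.0038 0.0134 0.0178]
1346 [250. 200.] [0.5407 0.2337] [0.079 0.189] 81.6 z [0.0033 0.006  0.0175]
1190 [192. 211.] [0.508  0.3761] [0.199 0.061] 16.1 z [0.0033 0.0061 0.0178]
636 [435. 187.] [ 0.5633 -0.246 ] [0.16  0.046] 89.3 z [0.0066 0.0125 0.0166]
135 [422. 240.] [ 0.4337 -0.1973] [0.036 0.032] 84.0 z [0.0042 0.049  0.0539]
214 [365. 264.] [ 0.3802 -0.0562] [0.03  0.121] 27.0 z [0.0032 0.0062 0.0104]
108 [314. 264.] [0.3782 0.0711] [0.032 0.026] 51.5 z [0.0044 0.0495 0.0544]
536 [453. 297.] [ 0.2878 -0.2635] [0.046 0.175] 8.7 z [0.0034 0.0076 0.0133]
```

View pics/top1.png

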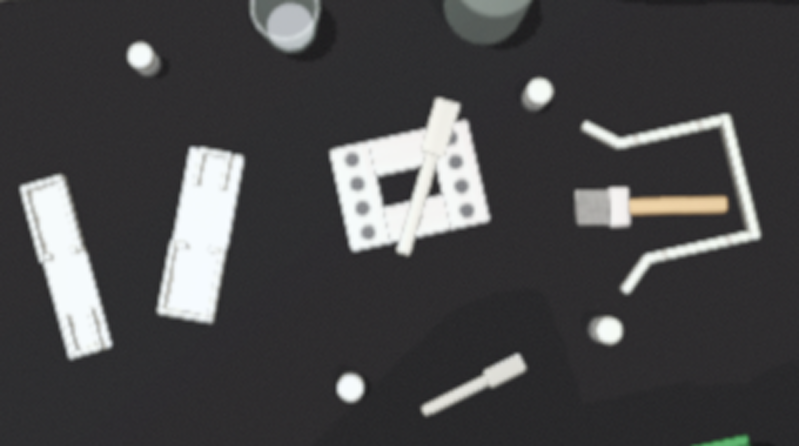

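The trays read as the spatula's at left (61 mm wide, seemingly wide end up) and the brush's at right (79 mm wide, seemingly wide end down). I'll move over the brush and confirm with the wrist camera.

>>> send_rows:
  rows:
    - {"xyz": [1, 1, 0], "twist": 0.25, "gripper": 1}
    - {"xyz": [1, 1, 0], "twist": 0.25, "gripper": 1}
    - {"xyz": [1, 1, 0], "twist": 0.25, "gripper": 1}
    - {"xyz": [1, 1, 0], "twist": 0.25, "gripper": 1}
    - {"xyz": [1, 1, 0], "twist": 0.25, "gripper": 1}
    - {"xyz": [1, 1, 0], "twist": 0.25, "gripper": 1}
    - {"xyz": [1, 1, 0], "twist": 0.25, "gripper": 1}
    - {"xyz": [1, 1, 0], "twist": 0.25, "gripper": 1}
    - {"xyz": [1, 1, 0], "twist": 0.18, "gripper": 1}
    - {"xyz": [1, 1, 0], "twist": 0, "gripper": 1}
    - {"xyz": [1, 1, 0], "twist": 0, "gripper": 1}
    - {"xyz": [1, 1, 0], "twist": 0, "gripper": 1}
    - {"xyz": [0, 0, 0], "twist": 0, "gripper": 1}
    - {"xyz": [0, 0, 0], "twist": 0, "gripper": 1}

```text
clock: 1.5
tcp_pos: [0.5599, -0.2679, 0.2121]
tool_rot: [-2.22, -2.222, 0.0]
force: [-1.0, -0.3, -0.0]
opening: 0.0953
grasp_force: 0.0
```

```bash
cat >> h.py <<'E'
def yaw(s=None):
    s=s or arm.observe(); R=cv2.Rodrigues(s['tool_rot'])[0]; return np.degrees(np.arctan2(R[1,1],R[0,1])),R[:,2]
E
python3 - <<'E'
from h import *
f=grab('wrist');save(f,'w1');W=world(f)
s=arm.observe();print(s['clock'],s['tcp_pos'],yaw(s),s['joint_pos'].round(2),s['force'])
for p in [(10,10),(10,630),(390,10),(390,630),(200,320)]: print(p,W[p])
E
```

```text
1.55 [ 0.55949822 -0.26856314  0.21222792] (np.float64(-0.01000750105280587), array([-6.19054086e-04,  1.85646662e-04, -9.99999791e-01])) [-0.55  0.49  1.57 -0.    1.09 -0.55] [-0.17718813 -0.58494107 -0.39297451]
(10, 10) [ 0.1947714  -0.0664078   0.00224499]
(10, 630) [ 0.80186615 -0.10560309  0.13008135]
(390, 10) [ 0.48973168 -0.24494102  0.33638213]
(390, 630) [ 0.63047025 -0.24469453  0.33627607]
(200, 320) [ 0.55946787 -0.2991892   0.00074738]
```

View pics/w1.png

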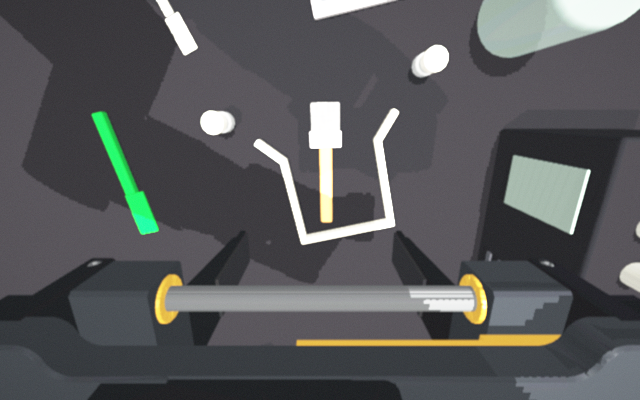

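The wrist view shows the brush at (325,160), handle end at (327,220) and bristles at (325,105). The bay's back stop runs (305,238)–(392,222), and the vials are at (217,122) and (432,60).

```bash
cat >> h.py <<'E'
def comps(f,zlo,zhi,amin=150,win=None):
    W=world(f); m=((W[...,2]>zlo)&(W[...,2]<zhi)).astype(np.uint8)
    if win: k=np.zeros_like(m);k[win[1]:win[3],win[0]:win[2]]=1;m*=k
    n,l,s,c=cv2.connectedComponentsWithStats(m)
    return W,[(l==i) for i in range(1,n) if s[i,4]>amin],[(s[i],c[i].round()) for i in range(1,n) if s[i,4]>amin]
E
python3 - <<'E'
from h import *
f=load('wrist')
W,ms,st=comps(f,0.004,0.03,150,(240,60,420,250))
for m,s in zip(ms,st):
    p=W[m];r=cv2.minAreaRect(p[:,:2].astype(np.float32));print(s[0],s[1],np.round(r[0],4),np.round(r[1],4),r[2],np.percentile(p[:,2],[5,50,95]).round(4))
# brush
b=[m for m,s in zip(ms,st) if abs(s[1][0]-325)<20 and s[0][2]<60][0]
h=np.zeros_like(b);h[152:225]=1;p=W[b&h]
pts=p[p[:,2]>0.009][:,:2]
vx,vy,x0,y0=cv2.fitLine(pts.astype(np.float32),cv2.DIST_HUBER,0,.001,.001).ravel();d=np.array([vx,vy]);d*=np.sign(vy)
a=(W[b][W[b][:,2]>.009][:,:2]-[x0,y0])@d;
q=(pts-[x0,y0])@np.array([-d[1],d[0]])
lo,hi=np.percentile(a,[.3,99.7]);print('brush dir',np.degrees(np.arctan2(d[1],d[0])),'len',hi-lo,'w',q.min(),q.max(),'origin',np.array([x0,y0])+d*(lo+hi)/2,'grip',np.array([x0,y0])+d*((lo+hi)/2-.014))
# bay
g=[m for m,s in zip(ms,st) if s[0][2]>100][0]
P=W[g&(W[...,2]>.010)];P=P[:,:2]
from scipy.optimize import least_squares
def prof(v):
    x,y,t=v;c,s=np.cos(t),np.sin(t);L=(P-[x,y])@np.array([[c,-s],[s,c]])
    X,Y=L.T
    dback=np.where(abs(Y)<67,np.hypot(X+.079,np.maximum(abs(Y)-.067,0)),9)
    dside=np.hypot(abs(Y)-.063,np.maximum(np.maximum(X-.040,-.083-X),0))
    a=np.array([.041,.063]);e=np.array([.072,.098]);u=(e-a)/np.linalg.norm(e-a)
    k=np.clip((np.c_[X,abs(Y)]-a)@u,0,np.linalg.norm(e-a))
    dl=np.linalg.norm(np.c_[X,abs(Y)]-a-k[:,None]*u,axis=1)
    return np.minimum(np.minimum(dback,dside),dl)
r=least_squares(prof,[.575,-.27,np.radians(101)],loss='soft_l1',f_scale=.003)
print('bay',r.x[:2],np.degrees(r.x[2]),np.mean(prof(r.x)),np.percentile(prof(r.x),95),len(P))
for nm,xy in (('v',(217,122)),('v2',(432,60))):
    u,v=xy;q=W[v-20:v+20,u-22:u+22].reshape(-1,3);q=q[q[:,2]>.045];print(nm,q.mean(0),np.ptp(q,axis=0))
E
```

```text
[ 310  103   31  120 2182] [325. 148.] [ 0.5658 -0.2493] [0.1595 0.0389] 89.78497314453125 [0.0116 0.0133 0.0157]
[ 255  110  144  135 2367] [340. 191.] [ 0.582  -0.2719] [0.1857 0.1546] 12.421102523803711 [0.0065 0.0148 0.0162]
brush dir 90.98771 len 0.15705254248936118 w -0.00735178815428908 0.007757428447374059 origin [ 0.56678599 -0.24799912] grip [ 0.56702733 -0.26199704]
bay [ 0.58017643 -0.26481627] 102.54530606206798 0.0021668468890354104 0.004212877543722468 2068
v [ 0.4372591  -0.19261921  0.05074917] [0.02472517 0.02431162 0.00849338]
v2 [ 0.68286734 -0.12648698  0.05065902] [0.02479667 0.02492912 0.00800124]
```

>>> send_rows:
  rows:
    - {"xyz": [0.27, 0.24, -1], "twist": 0.03, "gripper": 0}
    - {"xyz": [0, 0, -1], "twist": 0, "gripper": 0}
    - {"xyz": [0, 0, -1], "twist": 0, "gripper": 0}
    - {"xyz": [0, 0, -1], "twist": 0, "gripper": 0}
    - {"xyz": [0, 0, -0.8], "twist": 0, "gripper": 0}
    - {"xyz": [0, 0, -0.8], "twist": 0, "gripper": 0}
    - {"xyz": [0, 0, -0.7], "twist": 0, "gripper": 0}
    - {"xyz": [0, 0, -0.6], "twist": 0, "gripper": 0}
    - {"xyz": [0, 0, -0.4], "twist": 0, "gripper": 0}
    - {"xyz": [0, 0, -0.3], "twist": 0, "gripper": 0}
    - {"xyz": [0, 0, 0], "twist": 0, "gripper": 0}
    - {"xyz": [0, 0, 0], "twist": 0, "gripper": 0}
  squeeze: 12

```text
clock: 2.75
tcp_pos: [0.5668, -0.2626, 0.023]
tool_rot: [2.204, 2.238, 0.0]
force: [0.1, 0.2, 0.1]
opening: 0.0476
grasp_force: 0.0
```

>>> send_rows:
  rows:
    - {"xyz": [0, 0, 0], "twist": 0, "gripper": -1}
    - {"xyz": [0, 0, 0], "twist": 0, "gripper": -1}
    - {"xyz": [0, 0, 0], "twist": 0, "gripper": -1}
    - {"xyz": [0, 0, 0], "twist": 0, "gripper": -1}
    - {"xyz": [0, 0, 0], "twist": 0, "gripper": -1}
    - {"xyz": [0, 0, 0], "twist": 0, "gripper": -1}

```text
clock: 3.35
tcp_pos: [0.5667, -0.2624, 0.0226]
tool_rot: [2.204, 2.238, 0.0]
force: [0.2, -0.3, -0.1]
opening: 0.0052
grasp_force: 0.0
```

Run:
```python
from h import *
f=grab('wrist');save(f,'w2');print(arm.observe()['opening'],arm.observe()['grasp_force'])
```

```text
0.002425451111597676 0.0
```

View pics/w2.png

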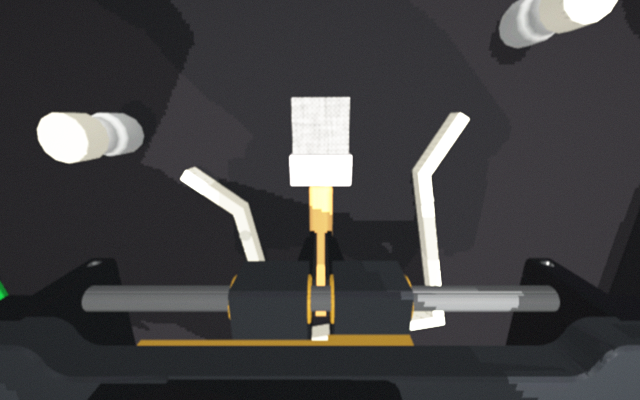

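Run:
```python
from h import *
f=load('wrist');W=world(f)
for v in (180,200,215,225,232,238,245,252,260): print(v,[(u,*(1000*W[v,u]).round(0).astype(int)) for u in (306,312,316,320,324,328,334,342)])
s=arm.observe();print(s['opening'],s['tcp_pos'],s['force'],yaw(s))
```

```text
180 [(306, np.int64(557), np.int64(-220), np.int64(16)), (312, np.int64(561), np.int64(-220), np.int64(15)), (316, np.int64(563), np.int64(-220), np.int64(15)), (320, np.int64(566), np.int64(-220), np.int64(15)), (324, np.int64(569), np.int64(-220), np.int64(15)), (328, np.int64(571), np.int64(-220), np.int64(16)), (334, np.int64(575), np.int64(-220), np.int64(15)), (342, np.int64(580), np.int64(-220), np.int64(15))]
200 [(306, np.int64(556), np.int64(-238), np.int64(1)), (312, np.int64(561), np.int64(-234), np.int64(13)), (316, np.int64(563), np.int64(-234), np.int64(13)), (320, np.int64(566), np.int64(-234), np.int64(14)), (324, np.int64(569), np.int64(-234), np.int64(13)), (328, np.int64(572), np.int64(-234), np.int64(12)), (334, np.int64(576), np.int64(-237), np.int64(1)), (342, np.int64(582), np.int64(-238), np.int64(0))]
215 [(306, np.int64(556), np.int64(-249), np.int64(1)), (312, np.int64(561), np.int64(-245), np.int64(12)), (316, np.int64(564), np.int64(-245), np.int64(13)), (320, np.int64(566), np.int64(-245), np.int64(13)), (324, np.int64(569), np.int64(-245), np.int64(12)
[... 2274 characters left out ...]
np.int64(-278), np.int64(2))]
260 [(306, np.int64(559), np.int64(-251), np.int64(65)), (312, np.int64(562), np.int64(-251), np.int64(64)), (316, np.int64(564), np.int64(-256), np.int64(55)), (320, np.int64(567), np.int64(-279), np.int64(13)), (324, np.int64(570), np.int64(-279), np.int64(13)), (328, np.int64(571), np.int64(-252), np.int64(63)), (334, np.int64(574), np.int64(-251), np.int64(64)), (342, np.int64(578), np.int64(-251), np.int64(64))]
0.002425451111597676 [ 0.56665793 -0.26240353  0.02258569] [-0.67915025 -0.073898    0.81914415] (np.float64(0.8706078072104185), array([ 1.28201191e-04, -4.18540171e-05, -9.99999991e-01]))<stdin>:3: RuntimeWarning: invalid value encountered in cast
```

The jaws closed above the handle. The depth map puts the fingertips near z≈0.025 with the TCP at 0.0226, so the tips are not 19 mm ahead as stated. I'll measure this before going lower.

Run:
```python
from h import *
f=load('wrist');W=world(f)
for v in range(224,240): print(v,(1000*W[v,[302,304,308,310,312,314,316,326,328,330,332,334,336]][:,[1,2]]).round(0).tolist())
```

```text
224 [[-256.0, 2.0], [-256.0, 1.0], [-256.0, 1.0], [-252.0, 11.0], [-252.0, 13.0], [-251.0, 14.0], [-251.0, 13.0], [-252.0, 12.0], [-251.0, 13.0], [-251.0, 13.0], [-252.0, 10.0], [-256.0, 1.0], [-255.0, 2.0]]
225 [[-257.0, 1.0], [-257.0, 1.0], [-257.0, 1.0], [-252.0, 12.0], [-252.0, 13.0], [-252.0, 13.0], [-252.0, 13.0], [-252.0, 13.0], [-252.0, 13.0], [-252.0, 13.0], [-253.0, 11.0], [-257.0, -0.0], [-256.0, 1.0]]
226 [[-258.0, 1.0], [-257.0, 2.0], [-258.0, 1.0], [-254.0, 11.0], [-253.0, 13.0], [-253.0, 13.0], [-252.0, 14.0], [-253.0, 13.0], [-253.0, 13.0], [-252.0, 14.0], [-254.0, 10.0], [-257.0, 2.0], [-258.0, 0.0]]
227 [[-258.0, 1.0], [-259.0, 1.0], [-258.0, 1.0], [-254.0, 12.0], [-254.0, 12.0], [-253.0, 13.0], [-254.0, 13.0], [-253.0, 14.0], [-253.0, 13.0], [-254.0, 13.0], [-255.0, 10.0], [-258.0, 1.0], [-258.0, 2.0]]
228 [[-259.0, 1.0], [-259.0, 2.0], [-259.0, 2.0], [-255.0, 11.0], [-255.0, 12.0], [-254.0, 13.0], [-254.0, 13.0], [-254.0, 14.0], [-254.0, 13.0], [-254.0, 13.0], [-255.0, 10.0], [-259.0, 2.0], [-259.0, 2.0]]
229 [[-260.0, 1.0], [-260.0, 2.0], [-260.0, 1.0], [-256.0, 
[... 1530 characters left out ...]
.0, 36.0], [-251.0, 34.0], [-262.0, 9.0], [-266.0, 1.0], [-265.0, 2.0]]
237 [[-266.0, 2.0], [-266.0, 1.0], [-251.0, 35.0], [-251.0, 35.0], [-251.0, 35.0], [-251.0, 35.0], [-253.0, 32.0], [-252.0, 33.0], [-251.0, 36.0], [-250.0, 37.0], [-250.0, 38.0], [-266.0, 1.0], [-266.0, 1.0]]
238 [[-267.0, 2.0], [-268.0, 1.0], [-251.0, 37.0], [-251.0, 37.0], [-251.0, 37.0], [-252.0, 36.0], [-252.0, 34.0], [-253.0, 34.0], [-251.0, 37.0], [-251.0, 37.0], [-251.0, 38.0], [-251.0, 37.0], [-267.0, 2.0]]
239 [[-268.0, 2.0], [-268.0, 1.0], [-251.0, 38.0], [-251.0, 39.0], [-251.0, 40.0], [-252.0, 36.0], [-253.0, 35.0], [-252.0, 36.0], [-250.0, 40.0], [-251.0, 39.0], [-251.0, 39.0], [-251.0, 38.0], [-268.0, 0.0]]
```

>>> send_rows:
  rows:
    - {"xyz": [0, 0, 0], "twist": 0, "gripper": 0}
    - {"xyz": [0, 0, 0], "twist": 0, "gripper": 0}
    - {"xyz": [0, 0, 0], "twist": 0, "gripper": 0}
    - {"xyz": [0, 0, 0], "twist": 0, "gripper": 0}

```text
clock: 3.8
tcp_pos: [0.5666, -0.2624, 0.0225]
tool_rot: [2.204, 2.238, 0.0]
force: [-0.1, 0.7, -0.4]
opening: 0.0287
grasp_force: 0.0
```

Fingertips are at about TCP z + 2 mm, so the real tool is about 21 mm shorter than told. I'll descend gently, watching the force.

>>> send_rows:
  rows:
    - {"xyz": [0, 0, -0.2], "twist": 0, "gripper": 0}
    - {"xyz": [0, 0, -0.2], "twist": 0, "gripper": 0}
    - {"xyz": [0, 0, -0.2], "twist": 0, "gripper": 0}
    - {"xyz": [0, 0, -0.1], "twist": 0, "gripper": 0}
    - {"xyz": [0, 0, 0], "twist": 0, "gripper": 0}

```text
clock: 4.3
tcp_pos: [0.5664, -0.2623, 0.0044]
tool_rot: [-2.204, -2.238, 0.0]
force: [0.3, -0.5, 1.1]
opening: 0.0477
grasp_force: 0.0
```

>>> send_rows:
  rows:
    - {"xyz": [0, 0, 0], "twist": 0, "gripper": -1}
    - {"xyz": [0, 0, 0], "twist": 0, "gripper": -1}
    - {"xyz": [0, 0, 0], "twist": 0, "gripper": -1}
    - {"xyz": [0, 0, 0], "twist": 0, "gripper": -1}
    - {"xyz": [0, 0, 0], "twist": 0, "gripper": -1}

```text
clock: 4.8
tcp_pos: [0.5667, -0.2625, 0.0052]
tool_rot: [2.204, 2.238, 0.0]
force: [-0.1, 0.2, 1.0]
opening: 0.0157
grasp_force: 12.0
```

>>> send_rows:
  rows:
    - {"xyz": [0, 0, 0.3], "twist": 0, "gripper": -1}
    - {"xyz": [0, 0, 0.6], "twist": 0, "gripper": -1}
    - {"xyz": [0, 0, 1], "twist": 0, "gripper": -1}
    - {"xyz": [0, 0, 1], "twist": 0, "gripper": -1}
    - {"xyz": [0, 0, 1], "twist": 0, "gripper": -1}
    - {"xyz": [-0.35, 1, 1], "twist": 0, "gripper": -1}
    - {"xyz": [-0.35, 1, 1], "twist": 0, "gripper": -1}
    - {"xyz": [-0.35, 1, 1], "twist": 0, "gripper": -1}
    - {"xyz": [-0.35, 1, 1], "twist": 0, "gripper": -1}
    - {"xyz": [-0.35, 1, 0], "twist": 0, "gripper": -1}
    - {"xyz": [-0.35, 1, 0], "twist": 0, "gripper": -1}
    - {"xyz": [-0.35, 1, 0], "twist": 0, "gripper": -1}
    - {"xyz": [-0.35, 1, 0], "twist": 0, "gripper": -1}
    - {"xyz": [-0.35, 1, 0], "twist": 0, "gripper": -1}
    - {"xyz": [-0.35, 1, 0], "twist": 0, "gripper": -1}
    - {"xyz": [-0.35, 1, 0], "twist": 0, "gripper": -1}
    - {"xyz": [-0.35, 1, 0], "twist": 0, "gripper": -1}
    - {"xyz": [-0.35, 1, 0], "twist": 0, "gripper": -1}
    - {"xyz": [-0.35, 0.5, 0], "twist": 0, "gripper": -1}
    - {"xyz": [0, 0, 0], "twist": 0, "gripper": -1}

```text
clock: 6.8
tcp_pos: [0.4432, 0.076, 0.2034]
tool_rot: [2.202, 2.24, 0.001]
force: [-0.8, -0.2, -0.3]
opening: 0.0156
grasp_force: 12.0
```

Run:
```python
from h import *
f=grab('wrist');save(f,'w3')
s=arm.observe();print(s['clock'],s['tcp_pos'],yaw(s),s['opening'],s['grasp_force'])
W,ms,st=comps(f,0.003,0.03,150)
for m,t in zip(ms,st):
    p=W[m];r=cv2.minAreaRect(p[:,:2].astype(np.float32));print(t[0],t[1],np.round(r[0],4),np.round(r[1],4),round(r[2],2),np.percentile(p[:,2],[5,50,95]).round(4))
```

```text
6.85 [0.44391818 0.07527845 0.20326431] (np.float64(0.9569788436146054), array([ 1.08796588e-03, -1.27437747e-04, -9.99999400e-01])) 0.015714006520420192 11.998963505029678
[561   0  33  12 274] [575.   4.] [0.7207 0.2813] [0.0086 0.0223] 66.04 [0.0053 0.0163 0.0262]
[ 325    5  162   90 8622] [403.  51.] [0.5395 0.2322] [0.0595 0.181 ] 79.91 [0.0038 0.0054 0.0174]
[626  24  14  49 298] [635.  55.] [0.8123 0.2415] [0.007 0.051] 1.72 [0.0035 0.0065 0.0145]
[548 115  43  49 678] [561. 137.] [0.7467 0.1387] [0.0576 0.0248] 81.3 [0.0047 0.0174 0.0288]
[   0  142   98  131 5853] [ 52. 205.] [0.0822 0.0391] [0.0699 0.1868] 19.73 [0.0065 0.0146 0.0271]
[ 373  170  116  108 7213] [428. 224.] [0.5976 0.01  ] [0.1581 0.1525] 11.67 [0.0096 0.0113 0.021 ]
[252 234  22  27 222] [262. 247.] [ 0.3615 -0.0254] [0.0098 0.048 ] 25.73 [0.0047 0.0078 0.0091]
[ 10 274  56  21 366] [ 37. 286.] [ 0.0383 -0.0833] [0.0781 0.0171] 25.61 [0.0134 0.015  0.0248]
```

View pics/w3.png

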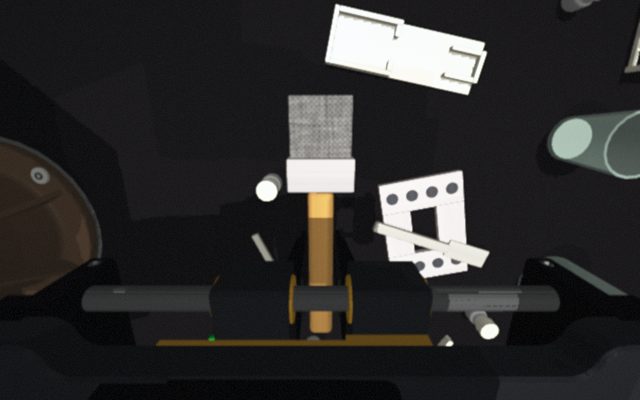

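The wrist view shows the brush held. The brush tray is at (403,50) with its wide compartment on the left (−x). The plate at (425,225) carries the spatula from (377,228) to (485,258), blade toward +x.

```bash
cat >> h.py <<'E'
def rect(p):
    r=cv2.minAreaRect(p[:,:2].astype(np.float32));b=cv2.boxPoints(r);e=b[1]-b[0],b[2]-b[1]
    L=max(e,key=np.linalg.norm);return np.array(r[0]),sorted(r[1]),np.degrees(np.arctan2(L[1],L[0]))%180
def clean(p,k=1.0):  # trim outliers along principal axes
    c=p[:,:2].mean(0);_,_,V=np.linalg.svd(p[:,:2]-c,full_matrices=False);q=(p[:,:2]-c)@V.T
    lo,hi=np.percentile(q,[.3,99.7],axis=0);return p[((q>=lo-.001)&(q<=hi+.001)).all(1)]
def spat(W,m):
    """spatula fit: m mask of upper points; returns origin,dir"""
    p=W[m][:,:2];l=cv2.fitLine(p.astype(np.float32),cv2.DIST_HUBER,0,.001,.001).ravel();d=l[:2];n=np.array([-d[1],d[0]])
    a=(p-l[2:])@d;t=(p-l[2:])@n
    lo,hi=np.percentile(a,[.3,99.7])
    w=lambda x:np.ptp(np.percentile(t[abs(a-x)<.01],[5,95]))
    if w(lo+.02)>w(hi-.02): d,n,a,t,lo,hi=-d,-n,-a,-t,-hi,-lo
    h=a<lo+.1; l2=np.polyfit(a[h],t[h],1); 
    d2=d+l2[0]*n;o=l[2:]+d*(lo+hi)/2+n*np.polyval(l2,(lo+hi)/2)
    return o,np.degrees(np.arctan2(d2[1],d2[0])),hi-lo,w(lo+.03),w(hi-.03)
E
python3 - <<'E'
from h import *
f=load('wrist')
W,ms,st=comps(f,0.003,0.03,3000)
for z0,z1 in ((.003,.03),(.0145,.03),(.003,.009)):
    q=W[ms[0]];q=q[(q[:,2]>z0)&(q[:,2]<z1)]; print('btray',z0,rect(clean(q)))
q=W[ms[0]];fl=q[q[:,2]<.009]
P=W[[m for m,s in zip(ms,st) if abs(s[1][0]-428)<20][0]]
pl=P[(P[:,2]<.0135)&(P[:,2]>.006)];print('plate',rect(clean(pl)))
W2,m2,s2=comps(f,0.0145,0.03,150,(365,165,495,285))
for m,s in zip(m2,s2): print(s,rect(W2[m]),spat(W2,m),np.median(W2[m][:,2]))
# brush in hand
W3,m3,s3=comps(f,.19,.23,500,(280,90,360,330))
for m,s in zip(m3,s3): print(s,rect(W3[m]),np.percentile(W3[m][:,2],[5,50,95]))
E
```

```text
btray 0.003 (array([0.53985059, 0.23176077]), [0.058666303753852844, 0.17982010543346405], np.float32(169.6957))
btray 0.0145 (array([0.53968936, 0.23150937]), [0.05850447341799736, 0.17981116473674774], np.float32(169.46062))
btray 0.003 (array([0.54163796, 0.23146634]), [0.058399904519319534, 0.17555072903633118], np.float32(169.81158))
plate (array([0.59394222, 0.01059754]), [0.1218823790550232, 0.15707708895206451], np.float32(108.212425))
(array([ 373,  222,  116,   46, 1346], dtype=int32), array([432., 244.])) (array([ 0.59894335, -0.00824987]), [0.02615569718182087, 0.16946227848529816], np.float32(162.94481)) (array([ 0.59905707, -0.00741139]), np.float64(-17.015512590886786), np.float64(0.16850105303567015), np.float64(0.012671549878755989), np.float64(0.02284608913589072)) 0.019836034827075716
(array([ 287,   95,   68,  191, 9064], dtype=int32), array([320., 173.])) (array([0.4428052, 0.1090603]), [0.03997256979346275, 0.12161022424697876], np.float32(90.908646)) [0.20993075 0.21148359 0.21428136]
```

>>> send_rows:
  rows:
    - {"xyz": [0.4, 0.558, 0], "twist": 0.25, "gripper": -1}
    - {"xyz": [0.4, 0.558, 0], "twist": 0.25, "gripper": -1}
    - {"xyz": [0.4, 0.558, 0], "twist": 0.25, "gripper": -1}
    - {"xyz": [0.4, 0.558, 0], "twist": 0.25, "gripper": -1}
    - {"xyz": [0.4, 0.558, 0], "twist": 0.25, "gripper": -1}
    - {"xyz": [0.4, 0.558, 0], "twist": 0.25, "gripper": -1}
    - {"xyz": [0.4, 0.558, 0], "twist": 0.25, "gripper": -1}
    - {"xyz": [0.4, 0.558, 0], "twist": 0.25, "gripper": -1}
    - {"xyz": [0.4, 0.558, 0], "twist": 0.25, "gripper": -1}
    - {"xyz": [0.4, 0.558, 0], "twist": 0.25, "gripper": -1}
    - {"xyz": [0.4, 0.558, 0], "twist": 0.123, "gripper": -1}
    - {"xyz": [0, 0, -1], "twist": 0, "gripper": -1}
    - {"xyz": [0, 0, -1], "twist": 0, "gripper": -1}
    - {"xyz": [0, 0, -1], "twist": 0, "gripper": -1}
    - {"xyz": [0, 0, -1], "twist": 0, "gripper": -1}
    - {"xyz": [0, 0, -1], "twist": 0, "gripper": -1}
    - {"xyz": [0, 0, -0.7], "twist": 0, "gripper": -1}
    - {"xyz": [0, 0, 0], "twist": 0, "gripper": -1}
    - {"xyz": [0, 0, 0], "twist": 0, "gripper": -1}

```text
clock: 8.75
tcp_pos: [0.5548, 0.2278, 0.0604]
tool_rot: [0.287, 3.128, 0.0]
force: [0.7, -0.3, -0.9]
opening: 0.0161
grasp_force: 12.0
```

Run:
```python
from h import *
f=grab('wrist');save(f,'w4')
s=arm.observe();print(s['clock'],s['tcp_pos'],yaw(s),s['opening'],s['grasp_force'])
W,ms,st=comps(f,0.0115,0.022,100)
for m,t in zip(ms,st): print('low',t,rect(W[m]))
W,ms,st=comps(f,.05,.085,500,(240,60,400,330))
for m,t in zip(ms,st): print('brush',t,rect(W[m]))
t=grab('top')
```

```text
8.8 [0.55498855 0.22806552 0.06092806] (np.float64(79.52444505454419), array([ 1.05952124e-03,  3.26668274e-04, -9.99999385e-01])) 0.01558904772622575 11.998957246541977
low (array([ 39,   0,  33,  43, 600], dtype=int32), array([59., 25.])) (array([0.38348356, 0.07866344]), [0.012922583147883415, 0.025639455765485764], np.float32(144.89044))
low (array([441,   0,  30,  72, 878], dtype=int32), array([456.,  33.])) (array([0.43951741, 0.34371504]), [0.02020328864455223, 0.04391397535800934], np.float32(175.11728))
low (array([482,   0,  27,  54, 661], dtype=int32), array([496.,  25.])) (array([0.43684173, 0.37072045]), [0.006074525415897369, 0.03629400208592415], np.float32(15.735777))
low (array([ 282,   83,   81,  106, 1710], dtype=int32), array([327., 115.])) (array([0.48964792, 0.24145828]), [0.05814996361732483, 0.07714765518903732], np.float32(169.72334))
low (array([ 478,  128,   87,  116, 2497], dtype=int32), array([525., 188.])) (array([0.55757344, 0.39160752]), [0.04708600416779518, 0.08428267389535904], np.float32(16.008467))
low (array([  46,  222,   38,   59, 1254], dtype=int32), array([ 64., 248.])) (array([0.54590523, 0.00537489]), [0.02709808759391308, 0.06234454736113548], np.float32(142.38531))
brush (array([ 286,   95,   69,  191, 8995], dtype=int32), array([320., 172.])) (array([0.52270937, 0.23380618]), [0.040004994720220566, 0.12196734547615051], np.float32(169.39064))
```

View pics/w4.png

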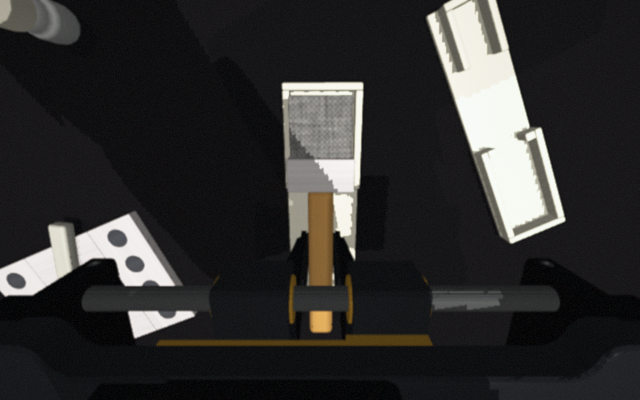

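The brush hangs over its tray (tray front edge at (322,88)), with about 1.5 mm to correct. The spatula tray is at the right, with its wide part toward +x (lower right, (525,190)).

>>> send_rows:
  rows:
    - {"xyz": [-0.05, 0.06, -0.5], "twist": 0, "gripper": -1}
    - {"xyz": [0, 0, -0.4], "twist": 0, "gripper": -1}
    - {"xyz": [0, 0, -0.3], "twist": 0, "gripper": -1}
    - {"xyz": [0, 0, -0.3], "twist": 0, "gripper": -1}
    - {"xyz": [0, 0, -0.2], "twist": 0, "gripper": -1}
    - {"xyz": [0, 0, -0.15], "twist": 0, "gripper": -1}
    - {"xyz": [0, 0, -0.1], "twist": 0, "gripper": -1}
    - {"xyz": [0, 0, -0.06], "twist": 0, "gripper": -1}
    - {"xyz": [0, 0, 0], "twist": 0, "gripper": -1}
    - {"xyz": [0, 0, 0], "twist": 0, "gripper": -1}

```text
clock: 9.85
tcp_pos: [0.553, 0.2301, 0.01]
tool_rot: [0.286, 3.128, 0.0]
force: [-0.7, -0.5, -0.1]
opening: 0.0159
grasp_force: 12.0
```

>>> send_rows:
  rows:
    - {"xyz": [0, 0, 0], "twist": 0, "gripper": -0.4}
    - {"xyz": [0, 0, 0], "twist": 0, "gripper": -0.2}
    - {"xyz": [0, 0, 0], "twist": 0, "gripper": -0.2}
    - {"xyz": [0, 0, 0], "twist": 0, "gripper": -0.2}

```text
clock: 10.25
tcp_pos: [0.5529, 0.23, 0.0099]
tool_rot: [0.286, 3.128, 0.0]
force: [0.2, -0.1, 0.2]
opening: 0.0371
grasp_force: 0.0
```

>>> send_rows:
  rows:
    - {"xyz": [0, 0, 0.4], "twist": 0, "gripper": -0.2}
    - {"xyz": [0, 0, 1], "twist": 0, "gripper": -0.2}
    - {"xyz": [0, 0, 1], "twist": 0, "gripper": 0}
    - {"xyz": [0, 0, 1], "twist": 0, "gripper": 0}
    - {"xyz": [0, 0, 1], "twist": 0, "gripper": 0}
    - {"xyz": [0, 0, 1], "twist": 0, "gripper": 0}
    - {"xyz": [0, 0, 1], "twist": 0, "gripper": 0}
    - {"xyz": [0, 0, 1], "twist": 0, "gripper": 0}
    - {"xyz": [0, 0, 0.6], "twist": 0, "gripper": 0}
    - {"xyz": [0, 0, 0], "twist": 0, "gripper": 0}
    - {"xyz": [0, 0, 0], "twist": 0, "gripper": 0}

```text
clock: 11.35
tcp_pos: [0.5526, 0.23, 0.2098]
tool_rot: [0.286, 3.128, 0.0]
force: [-0.1, -0.3, -1.0]
opening: 0.0477
grasp_force: 0.0
```

Run:
```python
from h import *
f=grab('wrist');save(f,'w5');np.savez('wb.npz',**f)
s=arm.observe();print(s['clock'],s['tcp_pos'],yaw(s))
W,ms,st=comps(f,0.003,0.03,1500)
for m,t in zip(ms,st): p=W[m];print(t,rect(clean(p)),rect(clean(p[p[:,2]>.0145])),np.percentile(p[:,2],[50,95]).round(4))
```

```text
11.4 [0.5524431  0.2299052  0.20918358] (np.float64(79.55727950777003), array([-9.36508154e-04, -1.80775715e-04, -9.99999545e-01]))
(array([ 381,   43,   89,  155, 5819], dtype=int32), array([425., 121.])) (array([0.50616449, 0.37661266]), [0.04694588482379913, 0.18960466980934143], np.float32(16.137615)) (array([0.50624853, 0.37660068]), [0.046487100422382355, 0.1897728592157364], np.float32(16.368263)) [0.0055 0.0175]
(array([ 296,   99,   48,  136, 5848], dtype=int32), array([320., 164.])) (array([0.53983521, 0.23251796]), [0.0580025278031826, 0.17917579412460327], np.float32(169.76558)) (array([0.53956991, 0.23256586]), [0.0580025278031826, 0.1786031723022461], np.float32(169.76558)) [0.0159 0.0189]
(array([ 107,  179,  132,  107, 7085], dtype=int32), array([173., 230.])) (array([0.58582455, 0.00889932]), [0.12597563862800598, 0.15338090062141418], np.float32(104.60439)) (array([ 0.59227496, -0.00504007]), [0.026048319414258003, 0.1547299474477768], np.float32(162.72978)) [0.0113 0.021 ]
```

>>> send_rows:
  rows:
    - {"xyz": [0.13, -0.93, 0], "twist": -0.022, "gripper": 0}
    - {"xyz": [0.13, -0.93, 0], "twist": -0.022, "gripper": 0}
    - {"xyz": [0.13, -0.93, 0], "twist": -0.022, "gripper": 0}
    - {"xyz": [0.13, -0.93, 0], "twist": -0.022, "gripper": 0}
    - {"xyz": [0.13, -0.93, 0], "twist": -0.022, "gripper": 0}
    - {"xyz": [0.13, -0.93, 0], "twist": -0.022, "gripper": 0}
    - {"xyz": [0.13, -0.93, 0], "twist": -0.022, "gripper": 0}
    - {"xyz": [0.13, -0.93, 0], "twist": -0.022, "gripper": 0}
    - {"xyz": [0.13, -0.93, 0], "twist": -0.022, "gripper": 0}
    - {"xyz": [0.13, -0.93, 0], "twist": -0.022, "gripper": 0}
    - {"xyz": [0, 0, 0], "twist": 0, "gripper": 0}
    - {"xyz": [0, 0, 0], "twist": 0, "gripper": 0}

```text
clock: 12.6
tcp_pos: [0.585, -0.0025, 0.2089]
tool_rot: [-0.467, -3.105, -0.0]
force: [0.3, 0.9, 0.5]
opening: 0.0473
grasp_force: 0.0
```

Run:
```python
from h import *
f=grab('wrist');save(f,'w6')
s=arm.observe();print(s['clock'],s['tcp_pos'],yaw(s))
W,ms,st=comps(f,0.0145,0.03,100,(200,60,500,280))
for m,t in zip(ms,st): print(t,rect(clean(W[m])),np.median(W[m][:,2]))
```

```text
12.65 [ 0.58501891 -0.00196612  0.20908639] (np.float64(72.9605772517254), array([-1.32259010e-03,  4.40126653e-04, -9.99999029e-01]))
(array([471,  60,  15,  24, 167], dtype=int32), array([476.,  74.])) (array([0.51201183, 0.21587008]), [0.01670176163315773, 0.025674745440483093], np.float32(170.17703)) 0.016802263511592044
(array([ 479,   60,   21,   97, 1240], dtype=int32), array([492., 106.])) (array([0.55970049, 0.22574566]), [0.023202912881970406, 0.11715087294578552], np.float32(176.48407)) 0.01700908007438364
(array([ 310,  128,   19,  122, 1411], dtype=int32), array([319., 192.])) (array([ 0.59888393, -0.0090174 ]), [0.024655479937791824, 0.16802094876766205], np.float32(163.80394)) 0.02024220115992415
(array([477, 135,  23,  32, 215], dtype=int32), array([483., 154.])) (array([0.60853684, 0.21615191]), [0.02813202142715454, 0.04007939249277115], np.float32(169.91551)) 0.016956337880533023
(array([432, 252,  32,   9, 132], dtype=int32), array([446., 256.])) (array([0.74046344, 0.13882804]), [0.010159788653254509, 0.041087806224823], np.float32(85.04737)) 0.022129111021655462
```

View pics/w6.png

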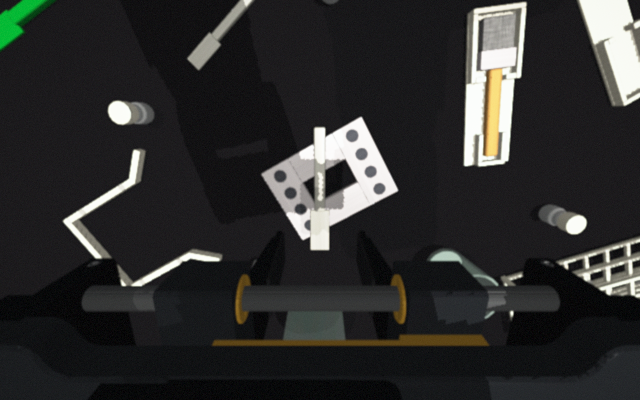

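The brush lies flat in its tray at (492,90), wide end in the wide part. The spatula is in view from (319,130) to (319,248), across the plate centred near (330,178).

Run:
```python
from h import *
f=load('wrist')
W,ms,st=comps(f,0.0155,0.03,800,(290,110,350,262))
o,a,L,w1,w2=spat(W,ms[0]);d=np.array([np.cos(np.radians(a)),np.sin(np.radians(a))]);print(o,a,L,w1,w2,'grip',o-.014*d)
W,ms,st=comps(f,0.006,0.03,3000,(250,100,410,262))
p=W[ms[0]];p=p[p[:,2]<.0145];print('plate',rect(clean(p)))
# plate by hull without spatula tips: points on each edge
from scipy.optimize import least_squares
m=ms[0];m2=cv2.morphologyEx(m.astype(np.uint8),cv2.MORPH_OPEN,np.ones((24,24)));p=W[(m2>0)&(W[...,2]<.0145)];print('plate open',rect(clean(p)))
# brush handle height in tray, other view
g=load('wb');V=world(g);print('brush z',V[150:215,318:323,2].mean(1)[::8].round(4),'head',V[110:140,320,2][::6].round(4))
```

```text
[ 0.57737239 -0.00140597] 163.64342892461426 0.12224257143918318 0.011988703286749922 0.012674331164604584 grip [ 0.59080578 -0.00534857]
plate (array([0.59900242, 0.01084426]), [0.12625151872634888, 0.15001541376113892], np.float32(102.243454))
plate open (array([0.60670763, 0.06720694]), [0.04212779179215431, 0.05797997862100601], np.float32(165.38924))
brush z [0.0189 0.0175    nan 0.0175 0.0173 0.0166 0.0167 0.0169 0.0174] head [0.0158 0.0168 0.0172 0.0187 0.017 ]
```

>>> send_rows:
  rows:
    - {"xyz": [0.044, -0.076, -1], "twist": 0.02, "gripper": 0}
    - {"xyz": [0, 0, -1], "twist": 0, "gripper": 0}
    - {"xyz": [0, 0, -1], "twist": 0, "gripper": 0}
    - {"xyz": [0, 0, -1], "twist": 0, "gripper": 0}
    - {"xyz": [0, 0, -1], "twist": 0, "gripper": 0}
    - {"xyz": [0, 0, -1], "twist": 0, "gripper": 0}
    - {"xyz": [0, 0, -0.7], "twist": 0, "gripper": 0}
    - {"xyz": [0, 0, -0.5], "twist": 0, "gripper": 0}
    - {"xyz": [0, 0, -0.3], "twist": 0, "gripper": 0}
    - {"xyz": [0, 0, -0.2], "twist": 0, "gripper": 0}
    - {"xyz": [0, 0, -0.2], "twist": 0, "gripper": 0}
    - {"xyz": [0, 0, 0], "twist": 0, "gripper": 0}
    - {"xyz": [0, 0, 0], "twist": 0, "gripper": 0}

```text
clock: 13.95
tcp_pos: [0.5867, -0.0044, 0.0127]
tool_rot: [0.449, 3.109, 0.0]
force: [0.0, -0.2, 0.4]
opening: 0.0476
grasp_force: 0.0
```

>>> send_rows:
  rows:
    - {"xyz": [0, 0, 0], "twist": 0, "gripper": -1}
    - {"xyz": [0, 0, 0], "twist": 0, "gripper": -1}
    - {"xyz": [0, 0, 0], "twist": 0, "gripper": -1}
    - {"xyz": [0, 0, 0], "twist": 0, "gripper": -1}
    - {"xyz": [0, 0, 0], "twist": 0, "gripper": -1}
  squeeze: 15

```text
clock: 14.45
tcp_pos: [0.5865, -0.0044, 0.0124]
tool_rot: [0.449, 3.109, 0.0]
force: [-0.3, -0.4, 0.1]
opening: 0.0137
grasp_force: 15.0
```

>>> send_rows:
  rows:
    - {"xyz": [0, 0, 0.2], "twist": 0, "gripper": -1}
    - {"xyz": [0, 0, 0.5], "twist": 0, "gripper": -1}
    - {"xyz": [0, 0, 1], "twist": 0, "gripper": -1}
    - {"xyz": [0, 0, 1], "twist": 0, "gripper": -1}
    - {"xyz": [0, 0, 1], "twist": 0, "gripper": -1}
    - {"xyz": [-0.25, 1, 0.5], "twist": 0, "gripper": -1}
    - {"xyz": [-0.25, 1, 0], "twist": 0, "gripper": -1}
    - {"xyz": [-0.25, 1, 0], "twist": 0.2, "gripper": -1}
    - {"xyz": [-0.25, 1, 0], "twist": 0.2, "gripper": -1}
    - {"xyz": [-0.25, 1, 0], "twist": 0.2, "gripper": -1}
    - {"xyz": [-0.25, 1, 0], "twist": 0.2, "gripper": -1}
    - {"xyz": [-0.25, 1, 0], "twist": 0.2, "gripper": -1}
    - {"xyz": [-0.25, 1, 0], "twist": 0.087, "gripper": -1}
    - {"xyz": [-0.25, 1, 0], "twist": 0, "gripper": -1}
    - {"xyz": [-0.25, 1, 0], "twist": 0, "gripper": -1}
    - {"xyz": [-0.25, 1, 0], "twist": 0, "gripper": -1}
    - {"xyz": [-0.25, 1, 0], "twist": 0, "gripper": -1}
    - {"xyz": [-0.25, 1, 0], "twist": 0, "gripper": -1}
    - {"xyz": [-0.25, 1, 0], "twist": 0, "gripper": -1}
    - {"xyz": [-0.25, 1.08, 0], "twist": 0, "gripper": -1}

```text
refused, shift out of range in row 20
```

>>> send_rows:
  rows:
    - {"xyz": [0, 0, 0.2], "twist": 0, "gripper": -1}
    - {"xyz": [0, 0, 0.5], "twist": 0, "gripper": -1}
    - {"xyz": [0, 0, 1], "twist": 0, "gripper": -1}
    - {"xyz": [0, 0, 1], "twist": 0, "gripper": -1}
    - {"xyz": [0, 0, 1], "twist": 0, "gripper": -1}
    - {"xyz": [-0.25, 1, 0.5], "twist": 0, "gripper": -1}
    - {"xyz": [-0.25, 1, 0], "twist": 0, "gripper": -1}
    - {"xyz": [-0.25, 1, 0], "twist": 0.2, "gripper": -1}
    - {"xyz": [-0.25, 1, 0], "twist": 0.2, "gripper": -1}
    - {"xyz": [-0.25, 1, 0], "twist": 0.2, "gripper": -1}
    - {"xyz": [-0.25, 1, 0], "twist": 0.2, "gripper": -1}
    - {"xyz": [-0.25, 1, 0], "twist": 0.2, "gripper": -1}
    - {"xyz": [-0.25, 1, 0], "twist": 0.087, "gripper": -1}
    - {"xyz": [-0.25, 1, 0], "twist": 0, "gripper": -1}
    - {"xyz": [-0.25, 1, 0], "twist": 0, "gripper": -1}
    - {"xyz": [-0.25, 1, 0], "twist": 0, "gripper": -1}
    - {"xyz": [-0.25, 1, 0], "twist": 0, "gripper": -1}
    - {"xyz": [-0.25, 1, 0], "twist": 0, "gripper": -1}
    - {"xyz": [-0.25, 1, 0], "twist": 0, "gripper": -1}
    - {"xyz": [-0.25, 1, 0], "twist": 0, "gripper": -1}

```text
clock: 16.45
tcp_pos: [0.4924, 0.3717, 0.1184]
tool_rot: [-0.442, 3.11, 0.001]
force: [0.4, 0.5, -0.6]
opening: 0.0139
grasp_force: 15.0
```

>>> send_rows:
  rows:
    - {"xyz": [0, 0.08, -0.5], "twist": 0, "gripper": -1}
    - {"xyz": [0, 0, -0.5], "twist": 0, "gripper": -1}
    - {"xyz": [0, 0, 0], "twist": 0, "gripper": -1}
    - {"xyz": [0, 0, 0], "twist": 0, "gripper": -1}

```text
clock: 16.85
tcp_pos: [0.4929, 0.3717, 0.092]
tool_rot: [0.44, -3.11, 0.001]
force: [-0.6, -0.0, -0.1]
opening: 0.0137
grasp_force: 15.0
```

Run:
```python
from h import *
f=grab('wrist');save(f,'w7')
s=arm.observe();z=s['tcp_pos'][2];print(s['clock'],s['tcp_pos'],yaw(s),s['opening'],s['grasp_force'])
W,ms,st=comps(f,0.003,0.025,800)
for m,t in zip(ms,st): p=W[m];print('low',t,rect(clean(p)),rect(clean(p[p[:,2]>.0125])))
W,ms,st=comps(f,z-.012,z+.022,300,(260,60,380,335))
for m,t in zip(ms,st): print('spat',t,rect(W[m]),np.percentile(W[m][:,2],[5,50,95])-z)
t=grab('top')
```

```text
16.9 [0.49313498 0.37181295 0.09239638] (np.float64(106.10710799031287), array([-2.46786962e-04, -1.18926611e-04, -9.99999962e-01])) 0.013678649699068455 14.985322505235672
low (array([  119,   112,   113,   174, 11116], dtype=int32), array([171., 200.])) (array([0.53858   , 0.23293765]), [0.05863058939576149, 0.17748481035232544], np.float32(169.70695)) (array([0.53842652, 0.23293272]), [0.05861763656139374, 0.17714044451713562], np.float32(169.68163))
low (array([ 297,  119,   52,  125, 3392], dtype=int32), array([324., 170.])) (array([0.46866658, 0.36650354]), [0.04603385180234909, 0.11108417063951492], np.float32(15.97254)) (array([0.46992344, 0.36717823]), [0.04528120160102844, 0.11382199823856354], np.float32(16.079006))
low (array([   0,  162,   25,   96, 1240], dtype=int32), array([  8., 224.])) (array([0.58461148, 0.07853454]), [0.016867822036147118, 0.0928955227136612], np.float32(10.4863615)) (array([0.6002267, 0.0839119]), [0.004189622588455677, 0.05566127598285675], np.float32(178.89243))
spat (array([ 296,  136,   50,  150, 3645], dtype=int32), array([321., 211.])) (array([0.47160646, 0.36409086]), [0.02848157472908497, 0.09794516116380692], np.float32(23.109026)) [0.00670457 0.00818825 0.01351386]
spat (array([303, 312,  35,  23, 759], dtype=int32), array([320., 323.])) (array([0.55192274, 0.38825601]), [0.02071286551654339, 0.025139864534139633], np.float32(107.203865)) [0.00116273 0.00204057 0.00299827]
```

Run:
```python
from h import *
f=load('wrist')
W,ms,st=comps(f,.0945,.106,300,(300,100,340,230))
m=max(ms,key=lambda a:a.sum());p=W[m];r=rect(clean(p));d=np.array([np.cos(np.radians(16.1)),np.sin(np.radians(16.1))])
o=r[0];a=(p[:,:2]-o)@d;lo=np.percentile(a,.5);n=np.array([-d[1],d[0]])
l=cv2.fitLine(p[:,:2].astype(np.float32),cv2.DIST_HUBER,0,.001,.001).ravel();print(r,'dir',np.degrees(np.arctan2(l[1],l[0])))
print('spatula origin',o+d*(lo+.085)); T=np.array([.5064,.377]);e=T-(o+d*(lo+.085));print('err along,lat',e@d,e@n,e)
```

```text
(array([0.45169911, 0.35999152]), [0.01400807499885559, 0.05745911970734596], np.float32(15.923123)) dir 15.985598
spatula origin [0.50582742 0.37561486]
err along,lat 0.0009342428125869916 0.0011720334777983593 [0.00057258 0.00138514]
```

>>> send_rows:
  rows:
    - {"xyz": [0.02, 0.055, -0.8], "twist": 0, "gripper": -1}
    - {"xyz": [0, 0, -0.8], "twist": 0, "gripper": -1}
    - {"xyz": [0, 0, -0.6], "twist": 0, "gripper": -1}
    - {"xyz": [0, 0, -0.4], "twist": 0, "gripper": -1}
    - {"xyz": [0, 0, -0.3], "twist": 0, "gripper": -1}
    - {"xyz": [0, 0, -0.2], "twist": 0, "gripper": -1}
    - {"xyz": [0, 0, -0.15], "twist": 0, "gripper": -1}
    - {"xyz": [0, 0, -0.1], "twist": 0, "gripper": -1}
    - {"xyz": [0, 0, -0.05], "twist": 0, "gripper": -1}
    - {"xyz": [0, 0, 0], "twist": 0, "gripper": -1}
    - {"xyz": [0, 0, 0], "twist": 0, "gripper": -1}

```text
clock: 18.05
tcp_pos: [0.4933, 0.3741, 0.0076]
tool_rot: [-0.442, 3.11, 0.0]
force: [-0.8, -0.5, -1.2]
opening: 0.0134
grasp_force: 15.0
```

>>> send_rows:
  rows:
    - {"xyz": [0, 0, 0], "twist": 0, "gripper": -0.5}
    - {"xyz": [0, 0, 0], "twist": 0, "gripper": -0.3}
    - {"xyz": [0, 0, 0], "twist": 0, "gripper": -0.3}
    - {"xyz": [0, 0, 0], "twist": 0, "gripper": -0.3}

```text
clock: 18.45
tcp_pos: [0.4933, 0.374, 0.0074]
tool_rot: [-0.442, 3.11, 0.0]
force: [0.5, 0.0, 0.5]
opening: 0.0329
grasp_force: 0.0
```

>>> send_rows:
  rows:
    - {"xyz": [0, 0, 0.4], "twist": 0, "gripper": -0.3}
    - {"xyz": [0, 0, 1], "twist": 0, "gripper": -0.3}
    - {"xyz": [0, 0, 1], "twist": 0, "gripper": 0}
    - {"xyz": [0, 0, 1], "twist": 0, "gripper": 0.27}
    - {"xyz": [0, 0, 1], "twist": 0, "gripper": 0.27}
    - {"xyz": [0, 0, 1], "twist": 0, "gripper": 0.27}
    - {"xyz": [0, 0, 1], "twist": 0, "gripper": 0.27}
    - {"xyz": [0, 0, 1], "twist": 0, "gripper": 0.27}
    - {"xyz": [0, 0, 0.7], "twist": 0, "gripper": 0.27}
    - {"xyz": [0, 0, 0], "twist": 0, "gripper": 0.27}

```text
clock: 19.45
tcp_pos: [0.4939, 0.3744, 0.2129]
tool_rot: [-0.441, 3.106, 0.003]
force: [-0.2, -0.6, -0.4]
opening: 0.0605
grasp_force: 0.0
```

Run:
```python
from h import *
f=grab('wrist');save(f,'w8');np.savez('ws.npz',**f)
s=arm.observe();print(s['clock'],s['tcp_pos'],yaw(s))
```

```text
19.5 [0.49336502 0.37410827 0.21106216] (np.float64(106.17014459683827), array([ 0.00199012,  0.00133036, -0.99999713]))
```

>>> send_rows:
  rows:
    - {"xyz": [0.28, -0.95, 0], "twist": -0.01, "gripper": 0.27}
    - {"xyz": [0.28, -0.95, 0], "twist": -0.01, "gripper": 0.27}
    - {"xyz": [0.28, -0.95, 0], "twist": -0.01, "gripper": 0.27}
    - {"xyz": [0.28, -0.95, 0], "twist": -0.01, "gripper": 0.27}
    - {"xyz": [0.28, -0.95, 0], "twist": -0.01, "gripper": 0.27}
    - {"xyz": [0.28, -0.95, 0], "twist": -0.01, "gripper": 0.27}
    - {"xyz": [0.28, -0.95, 0], "twist": -0.01, "gripper": 0.27}
    - {"xyz": [0.28, -0.95, 0], "twist": -0.01, "gripper": 0.27}
    - {"xyz": [0.28, -0.95, 0], "twist": -0.01, "gripper": 0.27}
    - {"xyz": [0.28, -0.95, 0], "twist": -0.01, "gripper": 0.27}
    - {"xyz": [0.28, -0.95, 0], "twist": -0.01, "gripper": 0.27}
    - {"xyz": [0.28, -0.95, 0], "twist": -0.01, "gripper": 0.27}
    - {"xyz": [0.28, -0.95, 0], "twist": -0.01, "gripper": 0.27}
    - {"xyz": [0, 0, 0], "twist": 0, "gripper": 0.27}
    - {"xyz": [0, 0, 0], "twist": 0, "gripper": 0.27}

```text
clock: 21.0
tcp_pos: [0.5838, 0.0651, 0.2088]
tool_rot: [0.334, -3.122, -0.001]
force: [-0.1, 0.1, 0.2]
opening: 0.0602
grasp_force: 0.0
```

Run:
```python
from h import *
f=grab('wrist');save(f,'w9')
s=arm.observe();print(s['clock'],s['tcp_pos'],yaw(s),s['opening'])
W,ms,st=comps(f,0.005,0.03,500,(0,40,640,262))
for m,t in zip(ms,st): p=W[m];print(t,rect(clean(p)),np.percentile(p[:,2],[50,95]).round(4))
g=load('ws');V=world(g);W,ms,st=comps(g,.003,.03,3000)
for m,t in zip(ms,st): p=W[m];print('S',t,rect(clean(p)),np.percentile(p[:,2],[50,95]).round(4))
a=g['pixels'][60:260,240:440];b=f['pixels'][0:300]
c=np.zeros((600,800,3),np.uint8);c[:300,:640]=b;c[300:600,:300]=cv2.resize(a,(300,300));cv2.imwrite('pics/combo.png',c[...,::-1])
```

```text
21.05 [0.58372319 0.06562037 0.20901998] (np.float64(102.26050063557871), array([-1.47701721e-03,  2.75730862e-04, -9.99998871e-01])) 0.06050510012897737
(array([   0,   41,  111,   34, 1205], dtype=int32), array([63., 65.])) (array([ 0.51496851, -0.27270371]), [0.027614621445536613, 0.13778360188007355], np.float32(114.765465)) [0.0147 0.0163]
(array([   0,   88,  139,  108, 1865], dtype=int32), array([ 47., 158.])) (array([ 0.64113873, -0.2806164 ]), [0.08509910106658936, 0.19544611871242523], np.float32(62.027164)) [0.0141 0.016 ]
(array([ 531,   97,   62,  145, 4778], dtype=int32), array([561., 172.])) (array([0.50597882, 0.37633598]), [0.04784147068858147, 0.18953311443328857], np.float32(16.408636)) [0.0127 0.0175]
(array([ 399,  101,  110,  138, 5232], dtype=int32), array([455., 164.])) (array([0.53994805, 0.23188157]), [0.05896073207259178, 0.1798270046710968], np.float32(169.4749)) [0.0163 0.019 ]
(array([ 219,  135,  117,   81, 7794], dtype=int32), array([278., 174.])) (array([0.59054393, 0.00913425]), [0.10897748172283173, 0.15024134516716003], np.float32(102.19317)) [0.0111 0.0123]
S (array([ 173,  111,   84,  133, 5685], dtype=int32), array([213., 177.])) (array([0.54015625, 0.23295091]), [0.05840054154396057, 0.18022556602954865], np.float32(169.83537)) [0.0158 0.0189]
S (array([ 302,  116,   36,  137, 4573], dtype=int32), array([320., 183.])) (array([0.50616461, 0.37738979]), [0.04617242142558098, 0.18875542283058167], np.float32(16.154478)) [0.0088 0.0174]
S (array([   0,  129,  107,   86, 6908], dtype=int32), array([ 51., 173.])) (array([0.59127337, 0.01675282]), [0.11397480219602585, 0.14082829654216766], np.float32(102.61679)) [0.011  0.0123]
```

View pics/combo.png

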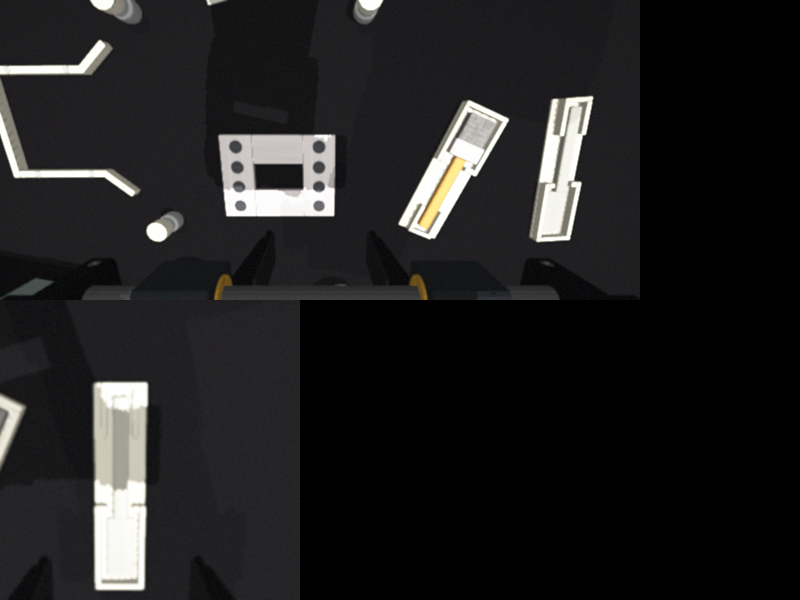

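The spatula is in its tray (blade in the wide part, lower left inset), the brush in its own. The plate is bare, centred near (278,174), and parallel to the bay within a degree. I'll grip its rear strip, with one finger in the window and one behind, and slide it.

>>> send_rows:
  rows:
    - {"xyz": [-0.18, -0.14, -1], "twist": 0, "gripper": 0.27}
    - {"xyz": [0, 0, -1], "twist": 0, "gripper": 0.27}
    - {"xyz": [0, 0, -1], "twist": 0, "gripper": 0.27}
    - {"xyz": [0, 0, -1], "twist": 0, "gripper": 0.27}
    - {"xyz": [0, 0, -1], "twist": 0, "gripper": 0.27}
    - {"xyz": [0, 0, -1], "twist": 0, "gripper": 0.27}
    - {"xyz": [0, 0, -0.8], "twist": 0, "gripper": 0.27}
    - {"xyz": [0, 0, -0.5], "twist": 0, "gripper": 0.27}
    - {"xyz": [0, 0, -0.4], "twist": 0, "gripper": 0.27}
    - {"xyz": [0, 0, -0.3], "twist": 0, "gripper": 0.27}
    - {"xyz": [0, 0, -0.2], "twist": 0, "gripper": 0.27}
    - {"xyz": [0, 0, 0], "twist": 0, "gripper": 0.27}
    - {"xyz": [0, 0, 0], "twist": 0, "gripper": 0.27}
  squeeze: 10

```text
clock: 22.35
tcp_pos: [0.58, 0.0617, 0.0052]
tool_rot: [-0.336, 3.123, 0.0]
force: [-0.8, 0.6, 0.3]
opening: 0.0603
grasp_force: 0.0
```

>>> send_rows:
  rows:
    - {"xyz": [0, 0, -0.08], "twist": 0, "gripper": 0.27}
    - {"xyz": [0, 0, 0], "twist": 0, "gripper": 0.27}
    - {"xyz": [0, 0, 0], "twist": 0, "gripper": -0.4}
    - {"xyz": [0, 0, 0], "twist": 0, "gripper": -0.4}
    - {"xyz": [0, 0, 0], "twist": 0, "gripper": -0.4}
    - {"xyz": [0, 0, 0], "twist": 0, "gripper": -0.4}
    - {"xyz": [0, 0, 0], "twist": 0, "gripper": -0.4}
  squeeze: 10

```text
clock: 23.05
tcp_pos: [0.5797, 0.0617, 0.0029]
tool_rot: [-0.336, 3.124, 0.0]
force: [-0.6, -0.7, 1.0]
opening: 0.0421
grasp_force: 10.0
```

Run:
```python
from h import *
s=arm.observe();print(s['clock'],s['tcp_pos'],yaw(s),s['opening'],s['grasp_force'],s['force'])
T=s['tcp_pos'][:2];b=np.array([.5802,-.2648]);t=np.radians(102.5);d=np.array([np.cos(t),np.sin(t)]);n=np.array([d[1],-d[0]])
g=b+.054*d;print('goal tcp',g,'along',(T-g)@d,'lat',(T-g)@n, 'wp along .2',g+.19*d-T)
```

```text
23.05 [0.57974585 0.06172194 0.00285511] (np.float64(102.26730449051558), array([ 1.62990400e-05,  7.12956625e-05, -9.99999997e-01])) 0.042056145100224304 9.99982550740242 [-0.62777134 -0.72640795  0.96753659]
goal tcp [ 0.56851226 -0.21208002] along 0.2648803646999757 lat 0.07022889786604128 wp along .2 [-0.05235712 -0.08830572]
```

>>> send_rows:
  rows:
    - {"xyz": [-0.1, -0.17, 0], "twist": 0, "gripper": -0.4}
    - {"xyz": [-0.2, -0.336, 0], "twist": 0, "gripper": -0.4}
    - {"xyz": [-0.2, -0.336, 0], "twist": 0, "gripper": -0.4}
    - {"xyz": [-0.2, -0.336, 0], "twist": 0, "gripper": -0.4}
    - {"xyz": [-0.2, -0.336, 0], "twist": 0, "gripper": -0.4}
    - {"xyz": [-0.2, -0.336, 0], "twist": 0, "gripper": -0.4}
    - {"xyz": [-0.2, -0.336, 0], "twist": 0.01, "gripper": -0.4}
    - {"xyz": [-0.2, -0.336, 0], "twist": 0, "gripper": -0.4}
    - {"xyz": [-0.2, -0.336, 0], "twist": 0, "gripper": -0.4}
    - {"xyz": [-0.2, -0.336, 0], "twist": 0, "gripper": -0.4}
    - {"xyz": [-0.2, -0.336, 0], "twist": 0, "gripper": -0.4}
    - {"xyz": [0, 0, 0], "twist": 0, "gripper": -0.4}
    - {"xyz": [0, 0, 0], "twist": 0, "gripper": -0.4}

```text
clock: 24.35
tcp_pos: [0.5269, -0.027, 0.0029]
tool_rot: [0.343, -3.122, -0.0]
force: [-1.8, -3.5, 5.4]
opening: 0.0417
grasp_force: 10.0
```

Run:
```python
from h import *
s=arm.observe();print(s['clock'],s['tcp_pos'],yaw(s),s['opening'],s['grasp_force'],s['force'])
T=s['tcp_pos'][:2];b=np.array([.5802,-.2648]);t=np.radians(102.5);d=np.array([np.cos(t),np.sin(t)]);n=np.array([d[1],-d[0]])
g=b+.054*d;print('along',(T-g)@d,'lat',(T-g)@n)
f=grab('wrist');save(f,'w10')
W,ms,st=comps(f,0.005,0.03,500,(0,0,640,235))
for m,q in zip(ms,st): print(q,rect(clean(W[m])))
f=grab('scene');save(f,'s2');W=world(f)
# plate top pts in bay frame, from scene cam
z=W[...,2];L=(W[...,:2]-b)@np.stack([d,n],1)
m=(z>.006)&(z<.02)&(abs(L[...,0])<.35)&(abs(L[...,1])<.11)
n_,l,q,c=cv2.connectedComponentsWithStats(m.astype(np.uint8))
for i in range(1,n_):
    if q[i,4]>200: p=L[l==i];print('scene',q[i],np.percentile(p,[1,99],axis=0).round(4).tolist(),rect(p))
```

```text
24.35 [ 0.52690037 -0.02695713  0.0028685 ] (np.float64(102.52714397923168), array([-6.99987326e-04, -3.92739029e-05, -9.99999754e-01])) 0.041747544817614814 10.006068795919418 [-1.79257462 -3.48571323  5.43031127]
along 0.18974119903273393 lat -0.0005575959799494559
(array([  12,    0,   69,   61, 2597], dtype=int32), array([50., 32.])) (array([ 0.43757805, -0.18504979]), [0.014351963065564632, 0.025626447051763535], np.float32(169.66983))
(array([ 537,    0,   66,   64, 2435], dtype=int32), array([566.,  35.])) (array([0.38183358, 0.06768104]), [0.01678948849439621, 0.025689128786325455], np.float32(28.40832))
(array([  103,   162,   258,    73, 16413], dtype=int32), array([232., 196.])) (array([ 0.50629973, -0.08640805]), [0.04559186100959778, 0.1506657749414444], np.float32(102.281784))
scene [189 134  76  53 462] [[-0.084, -0.085], [0.0686, 0.0897]] (array([-0.00834622,  0.00171239]), [0.15676163136959076, 0.1843375563621521], np.float32(89.16713))
scene [ 246  166   61   43 1010] [[0.1159, -0.0346], [0.2689, 0.0544]] (array([0.19190973, 0.00791652]), [0.09466204792261124, 0.1588466614484787], np.float32(0.9806747))
```

>>> send_rows:
  rows:
    - {"xyz": [0.13, -0.36, 0], "twist": 0, "gripper": -0.4}
    - {"xyz": [0.13, -0.37, 0], "twist": 0, "gripper": -0.4}
    - {"xyz": [0.085, -0.39, 0], "twist": 0, "gripper": -0.4}
    - {"xyz": [0.085, -0.39, 0], "twist": 0, "gripper": -0.4}
    - {"xyz": [0.085, -0.39, 0], "twist": 0, "gripper": -0.4}
    - {"xyz": [0.085, -0.39, 0], "twist": 0, "gripper": -0.4}
    - {"xyz": [0.085, -0.39, 0], "twist": 0, "gripper": -0.4}
    - {"xyz": [0.085, -0.39, 0], "twist": 0, "gripper": -0.4}
    - {"xyz": [0.085, -0.39, 0], "twist": 0, "gripper": -0.4}
    - {"xyz": [0, 0, 0], "twist": 0, "gripper": -0.4}

```text
clock: 25.45
tcp_pos: [0.5491, -0.1135, 0.0028]
tool_rot: [-0.344, 3.122, -0.0]
force: [-1.1, -3.1, 4.5]
opening: 0.0419
grasp_force: 10.0
```

Run:
```python
from h import *
s=arm.observe();print(s['clock'],s['tcp_pos'],yaw(s),s['opening'],s['grasp_force'],s['force'])
T=s['tcp_pos'][:2];b=np.array([.5802,-.2648]);t=np.radians(102.5);d=np.array([np.cos(t),np.sin(t)]);n=np.array([d[1],-d[0]])
g=b+.054*d;print('along',(T-g)@d,'lat',(T-g)@n)
f=grab('wrist');save(f,'w11');W=world(f);z=W[...,2];L=(W[...,:2]-b)@np.stack([d,n],1)
ok=np.zeros_like(z,bool);ok[:235]=1
for x in (.03,.02,.01,.0,-.02):
    k=ok&(abs(L[...,0]-x)<.004)&(L[...,1]<-.03)
    pl=L[k&(z>.008)&(z<.0125)&(L[...,1]>-.0585)][:,1];wl=L[k&(z>.0135)&(z<.02)][:,1]
    print(x,len(pl),len(wl),'plate edge',np.percentile(pl,1) if len(pl) else 0,'wall',np.percentile(wl,[2,98]) if len(wl) else 0)
```

```text
25.45 [ 0.5491117  -0.11346111  0.00284951] (np.float64(102.5592681573513), array([ 5.55350489e-04, -1.82649010e-04, -9.99999829e-01])) 0.04189958850536671 9.99999850988388 [-1.09339199 -3.06567158  4.47444108]
along 0.10048029058736511 lat 0.0024043465466177423
0.03 477 194 plate edge -0.052903412751627854 wall [-0.06655881 -0.05930404]
0.02 0 207 plate edge 0 wall [-0.06657155 -0.05930431]
0.01 0 196 plate edge 0 wall [-0.0665552  -0.05925366]
0.0 0 188 plate edge 0 wall [-0.06652898 -0.05927586]
-0.02 0 195 plate edge 0 wall [-0.06652232 -0.05918751]
```

>>> send_rows:
  rows:
    - {"xyz": [0.045, -0.4, 0], "twist": 0, "gripper": -0.4}
    - {"xyz": [0.045, -0.4, 0], "twist": 0, "gripper": -0.4}
    - {"xyz": [0.087, -0.39, 0], "twist": 0, "gripper": -0.4}
    - {"xyz": [0.087, -0.39, 0], "twist": 0, "gripper": -0.4}
    - {"xyz": [0.087, -0.39, 0], "twist": 0, "gripper": -0.4}
    - {"xyz": [0.087, -0.39, 0], "twist": 0, "gripper": -0.4}
    - {"xyz": [0.087, -0.39, 0], "twist": 0, "gripper": -0.4}
    - {"xyz": [0.087, -0.39, 0], "twist": 0, "gripper": -0.4}
    - {"xyz": [0, 0, 0], "twist": 0, "gripper": -0.4}

```text
clock: 26.4
tcp_pos: [0.5643, -0.1919, 0.0029]
tool_rot: [-0.344, 3.122, -0.0]
force: [-0.1, -2.8, 4.4]
opening: 0.0419
grasp_force: 10.0
```

>>> send_rows:
  rows:
    - {"xyz": [0.043, -0.195, 0], "twist": 0, "gripper": -0.4}
    - {"xyz": [0.043, -0.195, 0], "twist": 0, "gripper": -0.4}
    - {"xyz": [0.035, -0.156, 0], "twist": 0, "gripper": -0.4}
    - {"xyz": [0, 0, 0], "twist": 0, "gripper": -0.4}

```text
clock: 26.8
tcp_pos: [0.5668, -0.2045, 0.0029]
tool_rot: [0.344, -3.122, -0.001]
force: [-0.2, -0.5, 5.5]
opening: 0.0421
grasp_force: 10.0
```

```bash
cat > chk.py <<'E'
from h import *
s=arm.observe();print(s['clock'],s['tcp_pos'],yaw(s),s['opening'],s['grasp_force'],s['force'])
T=s['tcp_pos'][:2];b=np.array([.5802,-.2648]);t=np.radians(102.5);d=np.array([np.cos(t),np.sin(t)]);n=np.array([d[1],-d[0]])
g=b+.054*d;print('along',(T-g)@d,'lat',(T-g)@n)
f=grab('wrist');save(f,'w_%d'%(s['clock']*100));W=world(f);z=W[...,2];L=(W[...,:2]-b)@np.stack([d,n],1)
ok=np.zeros_like(z,bool);ok[:300]=1
for x in (.03,0,-.03,-.05):
    k=ok&(abs(L[...,0]-x)<.004)&(abs(L[...,1])<.08)&(abs(L[...,1])>.03)
    for sg in (-1,1):
        y=sg*L[...,1];pl=y[k&(y>0)&(z>.008)&(z<.0128)];wl=y[k&(y>0)&(z>.0135)&(z<.02)]
        if len(pl) and len(wl): print(x,sg,len(pl),len(wl),'plate',np.percentile(pl,98).round(4),'wall',np.percentile(wl,2).round(4))
for y in (-.045,-.03,0,.03,.045):
    k=ok&(abs(L[...,1]-y)<.005)&(L[...,0]<-.03);x=L[...,0]
    pl=x[k&(z>.008)&(z<.0128)&(x>-.08)];wl=x[k&(z>.0135)&(z<.02)]
    if len(pl) and len(wl): print('y',y,len(pl),len(wl),'plate front',np.percentile(pl,2).round(4),'stop',np.percentile(wl,98).round(4))
E
python3 chk.py
```

```text
26.8 [ 0.56683493 -0.20452085  0.00285322] (np.float64(102.58746017365108), array([-4.72930046e-04,  5.05066563e-04, -9.99999761e-01])) 0.04213390131355328 10.000244379043579 [-0.24476776 -0.47936097  5.45329893]
along 0.007743027633666727 lat -1.472743678430661e-06
0.03 -1 564 201 plate 0.0553 wall 0.0589
0 -1 571 196 plate 0.0668 wall 0.0594
-0.03 -1 565 197 plate 0.0667 wall 0.0594
-0.05 -1 568 204 plate 0.0667 wall 0.0594
y -0.045 1123 245 plate front -0.076 stop -0.075
y -0.03 1020 230 plate front -0.076 stop -0.075
y 0 885 180 plate front -0.0759 stop -0.0747
```

>>> send_rows:
  rows:
    - {"xyz": [0.013, -0.059, 0], "twist": 0, "gripper": -0.4}
    - {"xyz": [0.013, -0.059, 0], "twist": 0, "gripper": -0.4}
    - {"xyz": [0.013, -0.059, 0], "twist": 0, "gripper": -0.4}
    - {"xyz": [0.009, -0.039, 0], "twist": 0, "gripper": -0.4}
    - {"xyz": [0, 0, 0], "twist": 0, "gripper": -0.4}

```text
clock: 27.35
tcp_pos: [0.5679, -0.2093, 0.0029]
tool_rot: [0.345, -3.122, -0.002]
force: [-0.9, 3.0, 6.4]
opening: 0.0415
grasp_force: 10.0
```

>>> send_rows:
  rows:
    - {"xyz": [0.009, -0.039, 0], "twist": 0, "gripper": -0.4}
    - {"xyz": [0, 0, 0], "twist": 0, "gripper": -0.4}

```text
clock: 27.55
tcp_pos: [0.5681, -0.2102, 0.0029]
tool_rot: [0.345, -3.122, -0.002]
force: [-1.0, 2.6, 7.3]
opening: 0.0422
grasp_force: 10.0
```

>>> send_rows:
  rows:
    - {"xyz": [0.009, -0.039, 0], "twist": 0, "gripper": -0.4}
    - {"xyz": [0, 0, 0], "twist": 0, "gripper": -0.4}

```text
clock: 27.75
tcp_pos: [0.5683, -0.2112, 0.0029]
tool_rot: [0.345, -3.122, -0.002]
force: [-1.4, 4.0, 6.4]
opening: 0.0416
grasp_force: 10.0
```

>>> send_rows:
  rows:
    - {"xyz": [0.009, -0.039, 0], "twist": 0, "gripper": -0.4}
    - {"xyz": [0, 0, 0], "twist": 0, "gripper": -0.4}

```text
clock: 27.95
tcp_pos: [0.5685, -0.2122, 0.0029]
tool_rot: [0.345, -3.122, -0.002]
force: [-1.1, 4.7, 6.9]
opening: 0.0418
grasp_force: 10.0
```

>>> send_rows:
  rows:
    - {"xyz": [0.009, -0.039, 0], "twist": 0, "gripper": -0.4}
    - {"xyz": [0, 0, 0], "twist": 0, "gripper": -0.4}

```text
clock: 28.15
tcp_pos: [0.5686, -0.2128, 0.0028]
tool_rot: [0.344, -3.121, -0.003]
force: [-0.9, 6.1, 7.3]
opening: 0.0419
grasp_force: 10.0
```

```bash
python3 chk.py
```

```text
28.15 [ 0.56859719 -0.21276954  0.00280096] (np.float64(102.59015257496391), array([-0.00143018,  0.00168451, -0.99999756])) 0.04192681658250784 10.002673789858818 [-0.92322616  6.08781501  7.25262024]
along -0.0006915629243813762 lat -6.632224949744983e-05
0.03 -1 568 202 plate 0.0553 wall 0.0589
0 -1 576 205 plate 0.0611 wall 0.0589
-0.03 -1 554 205 plate 0.0661 wall 0.0588
-0.05 -1 582 211 plate 0.0667 wall 0.0588
y -0.045 1269 242 plate front -0.0756 stop -0.0749
y -0.03 1195 227 plate front -0.0757 stop -0.0749
y 0 994 181 plate front -0.0757 stop -0.0749
```

>>> send_rows:
  rows:
    - {"xyz": [0.009, -0.039, 0], "twist": 0, "gripper": -0.4}
    - {"xyz": [0, 0, 0], "twist": 0, "gripper": -0.4}

```text
clock: 28.4
tcp_pos: [0.5686, -0.2128, 0.0027]
tool_rot: [0.344, -3.121, -0.005]
force: [-1.2, 11.8, 9.0]
opening: 0.0417
grasp_force: 10.0
```

>>> send_rows:
  rows:
    - {"xyz": [0.009, -0.039, 0], "twist": 0, "gripper": -0.4}
    - {"xyz": [0, 0, 0], "twist": 0, "gripper": -0.4}

```text
clock: 28.6
tcp_pos: [0.5685, -0.2129, 0.0027]
tool_rot: [0.344, -3.12, -0.007]
force: [-0.9, 17.9, 10.9]
opening: 0.0417
grasp_force: 10.0
```

```bash
cat >> chk.py <<'E'
for y in (-.05,-.04,-.03,-.02,-.01,0,.02,.04):
    k=ok&(abs(L[...,1]-y)<.004);x=L[...,0]
    r=[]
    for a in np.arange(-.08,-.062,.0015):
        q=z[k&(x>=a)&(x<a+.0015)]; r.append((round(float(np.nanmin(q)*1000),1)) if len(q) else None)
    print(y,r)
E
python3 chk.py
```

```text
28.6 [ 0.56847467 -0.21288468  0.00268118] (np.float64(102.56965985687246), array([-0.00331961,  0.00425401, -0.99998544])) 0.04173226064904278 10.001977644860744 [-0.90985498 17.86708731 10.92819306]
along -0.0007774601076986791 lat -0.0002108575659680489
0.03 -1 558 197 plate 0.0553 wall 0.0591
0 -1 568 197 plate 0.0552 wall 0.0591
-0.03 -1 551 198 plate 0.0552 wall 0.0591
-0.05 -1 565 202 plate 0.0552 wall 0.0591
y -0.045 1294 243 plate front -0.0757 stop -0.075
y -0.03 1188 229 plate front -0.0756 stop -0.0751
y 0 985 176 plate front -0.0757 stop -0.0749
-0.05 [13.9, 13.4, 9.6, 9.9, 9.4, 9.4, 9.1, 9.5, 9.4, 10.0, 9.3, 9.8, 9.8]
-0.04 [13.5, 14.1, 9.1, 9.6, 9.7, 9.8, 9.3, 9.9, 9.6, 9.2, 9.7, 9.8, 9.9]
-0.03 [14.2, 14.1, 9.9, 10.1, 10.2, 9.2, 9.6, 9.6, 9.2, 9.4, 9.6, 9.5, 9.7]
-0.02 [13.6, 13.5, 9.5, 9.3, 9.6, 9.8, 9.6, 9.9, 10.0, 9.7, 9.8, 9.8, 9.5]
-0.01 [13.3, 12.9, 9.7, 10.1, 10.0, 10.2, 9.0, 10.4, 10.2, 10.0, 9.8, 9.5, 10.4]
0 [13.9, 13.8, 9.9, 9.5, 10.1, 9.9, 9.8, 9.6, 10.0, 9.7, 9.9, 10.1, 10.4]
0.02 [None, None, 9.5, 9.6, 9.5, 10.2, 9.5, 9.7, 9.5, 9.7, 9.7, 9.9, 9.7]
0.04 [None, None, None, None, None, None, None, None, None, None, None, None, None]
```

Contact is firm (18 N, position stalled, no gap at the stop). I'll relieve the push, release and retreat.

>>> send_rows:
  rows:
    - {"xyz": [-0.015, 0.066, 0], "twist": 0, "gripper": -0.4}
    - {"xyz": [0, 0, 0], "twist": 0, "gripper": -0.4}
    - {"xyz": [0, 0, 0], "twist": 0, "gripper": 0.05}
    - {"xyz": [0, 0, 0], "twist": 0, "gripper": 0.2}
    - {"xyz": [0, 0, 0], "twist": 0, "gripper": 0.2}
    - {"xyz": [0, 0, 0], "twist": 0, "gripper": 0.2}
    - {"xyz": [0, 0, 0.2], "twist": 0, "gripper": 0.2}
    - {"xyz": [0, 0, 0.4], "twist": 0, "gripper": 0.2}
    - {"xyz": [0, 0, 1], "twist": 0, "gripper": 0.2}
    - {"xyz": [0, 0, 1], "twist": 0, "gripper": 0.2}
    - {"xyz": [0, 0, 1], "twist": 0, "gripper": 0.2}
    - {"xyz": [0, 0, 1], "twist": 0, "gripper": 0.2}
    - {"xyz": [0, 0, 1], "twist": 0, "gripper": 0.2}
    - {"xyz": [0, 0, 1], "twist": 0, "gripper": 0.2}
    - {"xyz": [0, 0, 1], "twist": 0, "gripper": 0.2}
    - {"xyz": [0, 0, 1], "twist": 0, "gripper": 0.2}
    - {"xyz": [0, 0, 0], "twist": 0, "gripper": 0.2}
    - {"xyz": [0, 0, 0], "twist": 0, "gripper": 0.2}

```text
clock: 30.45
tcp_pos: [0.569, -0.2147, 0.2186]
tool_rot: [-0.344, 3.122, -0.001]
force: [0.0, -0.2, -0.9]
opening: 0.0572
grasp_force: 0.0
```

```bash
python3 chk.py
python3 - <<'E'
from h import *
f=grab('top');g=grab('wrist');print(arm.observe()['opening'])
W=world(f)
for n,(u,v) in dict(v1=(422,240),v2=(393,140),v3=(314,264),v4=(226,125)).items():
    q=W[v-14:v+14,u-14:u+14].reshape(-1,3);q=q[(q[:,2]>.04)&(q[:,2]<.06)];print(n,len(q),q.mean(0).round(3) if len(q) else '')
c=np.zeros((600,800,3),np.uint8);c[:280,:]=cv2.resize(f['pixels'][95:291,0:560],(800,280));c[280:600,:512]=cv2.resize(g['pixels'],(512,320));cv2.imwrite('pics/final.png',c[...,::-1])
E
```

```text
30.45 [ 0.56897093 -0.21469173  0.21859674] (np.float64(102.56623883512793), array([ 1.11729054e-03, -5.00174893e-04, -9.99999251e-01])) 0.057231183128906904 0.0 [ 0.03079584 -0.20318468 -0.89038794]
along -0.0026490848469922536 lat -0.00011748196537903746
0.03 -1 111 47 plate 0.0548 wall 0.0589
0.03 1 106 33 plate 0.0595 wall 0.0592
0 -1 114 44 plate 0.0548 wall 0.0588
0 1 104 30 plate 0.0596 wall 0.0591
-0.03 -1 113 42 plate 0.0547 wall 0.0588
-0.03 1 98 32 plate 0.0596 wall 0.0591
-0.05 -1 106 44 plate 0.0546 wall 0.0588
-0.05 1 99 32 plate 0.0595 wall 0.0592
y -0.045 272 49 plate front -0.0755 stop -0.0753
y -0.03 248 42 plate front -0.0752 stop -0.0752
y 0 228 45 plate front -0.0755 stop -0.0755
y 0.03 212 38 plate front -0.0751 stop -0.0753
y 0.045 219 35 plate front -0.0753 stop -0.0657
-0.05 [14.2, 15.0, 8.6, 10.4, 9.9, 10.9, 10.8, 10.4, 10.8, 10.4, 8.8, 10.9, 10.3]
-0.04 [13.7, 14.2, 11.1, 9.7, 9.7, 10.0, 9.9, 9.9, 9.1, 9.8, 9.1, 10.4, 10.2]
-0.03 [14.2, 13.4, 10.9, 9.4, 9.8, 10.4, 10.3, 9.6, 10.3, 8.8, 9.8, 10.2, 9.9]
-0.02 [13.4, 14.3, 8.8, 10.7, 10.5, 10.3, 10.5, 9.9, 9.8, 8.9, 10.7, 10.5, 10.1]
-0.01 [14.2, 13.5, 13.6, 10.0, 10.7, 9.9, 10.4, 10.7, 10.0, 10.3, 10.6, 10.1, 10.6]
0 [14.4, 14.3, 9.7, 10.2, 9.8, 10.3, 10.2, 9.8, 10.0, 10.1, 9.7, 10.0, 9.5]
0.02 [14.7, 14.2, 11.9, 10.0, 10.3, 9.9, 9.9, 9.7, 10.0, 9.9, 9.9, 10.6, 9.8]
0.04 [14.7, 13.3, 9.6, 10.1, 9.5, 9.9, 10.0, 9.8, 10.0, 9.5, 10.6, 10.3, 10.4]
0.05753245295535293
v1 93 [ 0.435 -0.191  0.05 ]
v2 91 [ 0.682 -0.125  0.05 ]
v3 86 [0.378 0.072 0.051]
v4 87 [0.723 0.289 0.049]
```

View pics/final.png

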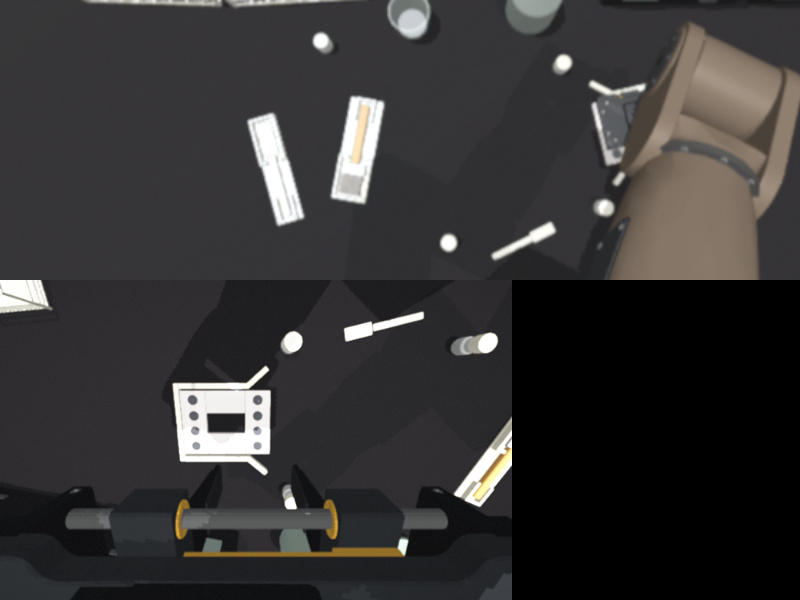

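The plate is home in the bay (lower view (222,425)), both tools lie in their trays, and the vials stand where they were.

Run:
```python
from h import *
g=load('ws');V=world(g);d=np.array([.9605,.2784]);o=np.array([.5063,.3772]);n=np.array([-d[1],d[0]]);A=(V[...,:2]-o)@d;B=(V[...,:2]-o)@n
print([float(np.nanmedian(V[...,2][(abs(A-a)<.006)&(abs(B)<.004)]).round(4)) for a in (-.075,-.05,-.03,0,.015,.04,.075)])
print(arm.finish_job())
```

```text
[0.0151, 0.0153, 0.3201, 0.0151, 0.015, 0.009, 0.0091]
the job is handed in; nothing more can be done
None
```

The job is handed in at about 31 s of the 69 s allowed: the spatula and brush lie flat in their trays with wide ends in the wide parts, the plate is home against the back stop, and the four vials measured in place, with the beaker and bottle well clear of the arm's path; no verdict was returned.

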